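# Put the vial carrier away under the cooler's rear deck

### The arm

A 7-joint arm with a two-finger parallel gripper is mounted at the origin on a cart in front of the work surface, level with it; the furniture and walls round the work are solid. World frame = base frame: x ahead of the robot, y to its left, z up, the work surface at z = 0. Lengths are in m, angles in rad, forces in N, time in s.
With the tool pointing down it reaches from about 0.425 to 0.875 m from the base axis. Payload 8.4 kg.
Tool frame: the origin (TCP) lies at the very end of the fingers, on their centre line; the grasp point (between the pads) lies 19 mm behind it (manip.hold_point_z is the distance from the TCP to the grasp point, in m); z points along the fingers, y is the direction in which the jaws open and shut (so a half turn about z gives the same grasp; the last joint's range is limited). The gripper opens to 85 mm and grips with 20 to 120 N. Pads are 22 mm wide; open, the fingers measure 114 mm over their backs; the gripper's body (76 mm by 85 mm) begins 54 mm behind the grasp point. The pads swing forward as they close: fully open they stand 13 mm farther back than shut.
Start: joints at [1.166, 0.333, 0.04, 1.465, -0.013, 1.343, -0.059], TCP at [0.196, -0.62, 0.231] pointing down, gripper open.
Joint ranges: [-2.58, 2.58], [-0.38, 2.09], [-1.3, 1.39], [0.25, 2.4], [-1.5, 4.64], [0.08, 2.09], [-2.65, 2.65]. Speed limits (rad/s): [2.22, 2.22, 2.79, 2.79, 3.14, 3.14, 3.14].

### API

Orientations are given as a rotation vector (axis times angle).
In Python, from cell import sensors, get_image, order, manip gives the robot as it stands. The module is installed in compiled form; this text tells all that it offers.
- The arm moves only by the tool arm_command, never from a script. Its argument "commands" is a list of rows, each an object of numbers: "hand": the finger opening in cm, from 0 to 8.54; "tx", "ty", "tz": the shift along the world's x, y, z in cm; "rx", "ry", "rz": the turn, a rotation vector about the world's x, y, z in rad. A call has 1 to 5 rows; each row shifts and turns the commanded pose from where the row before left it; what a row does not reach is not made up. A row lasts 1/10 s, in which the tool goes at most 50 mm and 8.59 degrees, less where a joint would pass 70% of its speed; a pose out of reach is approached as far as the arm can. A call is refused whole if a number of a shift passes 5 or a number of a turn 0.15, either way. A call with a gripper value outside its range is refused whole. The fingers move at their own pace and stop on an object; "newtons" is the grip in N (left out, the last holds). Time passes only in rows, so rows that do not move let the fingers close. It gives the time, the measured TCP pose, the force and the opening at its end, in the units of the state.
- sensors.get_obs(): the state, without advancing time (a new reading comes with each control period).
- get_image(name): name is "side" or "top" or "wrist"; returns a dict with "frame" (480x640x3 uint8, blue, green, red), "fx", "fy", "cx", "cy" (pixels), "view" (4x4, takes a point from world to camera coordinates); the wrist camera has in their place "mount" (4x4, takes a point from camera to tool coordinates, whose origin is the TCP and whose axes are the flange's). Camera axes: x right, y down, z forward; pixel columns grow to the right and rows downward; lengths in m; the calibration is good to about 2 mm. A picture is of the moment at which its call begins: read the wrist's pose just before it. There is no depth.
- order.hand_in(): hands the job in, once; it reports no verdict.
The state is a dict: "t": time; "joint_positions": joint angles; "qd": joint speeds; "joint_efforts": joint torques, N m; "tool_pos": TCP position; "tool_rot": TCP orientation; "contact_force": force on the tool from outside, world axes, zero at the start; "ft_torque": the same for the moment, N m; "width": opening from 0.0 (shut) to 1.0 (fully open).
Only numpy, scipy, OpenCV 4.12 (cv2) and the standard library are available. Lean on these libraries where they do the work, as an engineer would, in place of code of your own. Each camera call takes 0.05 s, during which the arm holds its last target.

### The job

Put the blue vial carrier, with its vials, into the bench cooler: slide the clear cover right back, tilt the carrier so that one end goes in under the fixed rear deck (it is longer than the opening), then level it inside and stand it upright on the floor of the well with all its vials in place, let go of it and slide the cover fully shut. Lower the carrier in gently rather than dropping it, and leave the timer and the blue clamp where they lie.

Things in the scene. Friction and masses are not known exactly. Their poses are not given: they have to be found in the camera images.
- cooler: white bench-top cooler, fixed, 292 (x) x 148 (y) x 109 mm high, walls 16 mm, plus cover rails along both long sides, 11 mm higher and with lips that reach in to y=+-61. Origin at the centre of its underside; x runs from the front (control panel, toward the robot) to the rear
- well_floor (a point): centre of the floor of the well inside the cooler (cooler x=-24, y=0), 12 mm above the bench; axes as the cooler's. The well is cooler x -130..+82, y -58..+58
- deck_edge (a point): middle of the front edge of the fixed steel rear deck, on its top (cooler x=-2, y=0, z=109 mm); axes as the cooler's. From here to the rear the deck roofs the well, underside 104 mm above the bench. In front of it is the only opening: x -130..-2 (128 mm long), y -58..+58
- cover (a joint): the clear sliding cover with aluminium end strips: 0 m = shut over the opening, grows as it slides to the rear (+x of the cooler) on top of the deck, 0.138 m = fully back, opening clear. Plate 142 x 126 mm, 110 to 116 mm above the bench. Friction about 1.5 N, stays where it is left
- cover_handle (a point): point to pinch on the cover's handle, 136 mm above the bench, 8 mm below the handle's top and 22 mm above the cover plate. The handle is a black upright bar in the middle of the cover (cooler x=-67 mm when shut), 12 mm thick along the cooler's x and 64 mm long along its y, on a boss 22 x 74 mm, 4 mm high
- carrier: blue vial carrier, about 0.2 kg: a block 146 (x) x 60 (y) x 28 mm high with 8 holes and an upright carrying fin in the middle; 84 mm tall in all. Origin at the centre of its underside, x along its length, z up. Both ends are alike
- carrier_grip (a point): point to pinch on the carrying fin, 72 mm above the carrier's underside and 12 mm below the fin's top; axes as the carrier's. The fin is 10 mm thick (y) and 26 mm long (x), standing from the block's top at 28 mm up to 84 mm
- vial_1: capped sample vial, white, red cap, 12 mm diameter, 44 mm tall; origin at the centre of its underside, z along its axis; stands loose in the carrier hole at carrier x=-54, y=+18 mm
- vial_2: capped sample vial, white, yellow cap, 12 mm diameter, 44 mm tall; origin at the centre of its underside, z along its axis; stands loose in the carrier hole at carrier x=-28, y=-18 mm
- vial_3: capped sample vial, white, red cap, 12 mm diameter, 44 mm tall; origin at the centre of its underside, z along its axis; stands loose in the carrier hole at carrier x=+28, y=+18 mm
- vial_4: capped sample vial, white, yellow cap, 12 mm diameter, 44 mm tall; origin at the centre of its underside, z along its axis; stands loose in the carrier hole at carrier x=+54, y=-18 mm
- hemostat_1: blue plastic tube clamp lying flat, 80 x 140 x 7 mm, a bystander; origin under its middle
- bench_timer: white three-key bench timer, 82 x 58 x 22 mm, a bystander; origin under its middle

How it is judged:
By the outcome, as a careful person would: the job done as asked, in the order asked, and still so for the second after the job is handed in, with the robot touching nothing.
It also fails if it takes over 67 s, if anything falls off the work surface, if the arm or the gripper's body presses on something with over 40 N, if the wrist force passes 120 N, or if a joint passes its speed limit or range.

## Working session

There is one attempt and no reset: what is moved stays moved. The work goes in short steps, Python scripts to look and compute and a tool call to move; the robot and the scene stay as the last step left them, time stands still between calls to the robot, and variables do not carry over. Pictures are saved under pics/ and viewed, and the job is handed in when it is done.

Besides the shell and the picture viewer there is one more tool, called after ">>>" as name(argument=value, ...) on one line, values as JSON. arm_command: Moves the arm, as the interface text tells. Its arguments: {"type":"object","properties":{"commands":{"type":"array","items":{"type":"object","properties":{"hand":{"type":"number"},"tx":{"type":"number"},"ty":{"type":"number"},"tz":{"type":"number"},"rx":{"type":"number"},"ry":{"type":"number"},"rz":{"type":"number"}}}},"newtons":{"type":"number"}},"required":["commands"]}

```bash
mkdir -p pics; ls; python3 - <<'E'
from cell import sensors,get_image,manip
import cv2,json
print(sensors.get_obs()); print(manip, [a for a in dir(manip) if a[0]!='_'])
for n in ("side","top","wrist"):
    d=get_image(n); cv2.imwrite(f"pics/{n}0.png",d["frame"]); print(n,{k:(v.tolist() if hasattr(v,'tolist') else v) for k,v in d.items() if k!="frame"})
E
```

```text
pics
{'t': 0.0, 'joint_positions': array([ 1.16578949,  0.33389236,  0.03991311,  1.46627881, -0.01341296,
        1.34330346, -0.05848269]), 'qd': array([ 9.39879135e-05,  2.06322869e-04,  8.84644053e-04, -7.66473773e-04,
       -1.69590405e-04,  1.19327464e-03, -4.11702989e-04]), 'joint_efforts': array([-4.81719217e-04, -6.58562994e+01,  1.36498332e+00, -4.05555189e+01,
        1.66552240e-02,  1.27527950e-02,  1.85088868e-05]), 'tool_pos': array([ 0.19550562, -0.61941853,  0.23043011]), 'tool_rot': array([-3.10339138e+00, -4.78188354e-01,  5.54940541e-04]), 'contact_force': array([0.52547964, 0.38867301, 0.35866592]), 'ft_torque': array([ 0.03126023,  0.01763145, -0.01561658]), 'width': 0.9948245979660698}
<Robot object at 0x7f852e5cba10> ['Unreachable', 'hold_point_z']
side {'fx': 540.6280638514049, 'fy': 540.6280638514049, 'cx': 319.08061887384554, 'cy': 250.14499837850693, 'view': [[-0.9924622573178105, -0.12170278731202112, -0.01439094715858002, 0.4887856683551089], [-0.07194465287327634, 0.6736677383215739, -0.7355241296297756, 0.09795483154350376], [0.09921005353581792,
[... 201 characters left out ...]
 [[-0.016003319538803774, -0.9998287705978045, 0.009291030546783135, 0.026501255788332085], [-0.9945257559915203, 0.014957436693262393, -0.10341564561062197, 0.48958254477721364], [0.10325896781022774, -0.010895162800498265, -0.994594832579738, 1.6024958361235986], [0.0, 0.0, 0.0, 1.0]]}
wrist {'fx': 403.47245454649095, 'fy': 403.47245454649095, 'cx': 324.48177485987264, 'cy': 238.53251929414424, 'mount': [[-0.000267333963694021, -0.9563760735731616, -0.2921382111763744, 0.07430143180231046], [0.9999990592439812, -0.0006487081234620555, 0.0012085896411558241, 9.303710529329212e-05], [-0.001345378646333596, -0.2921376132485351, 0.9563753472783294, -0.14384335565266076], [0.0, 0.0, 0.0, 1.0]]}
```

View pics/top0.png

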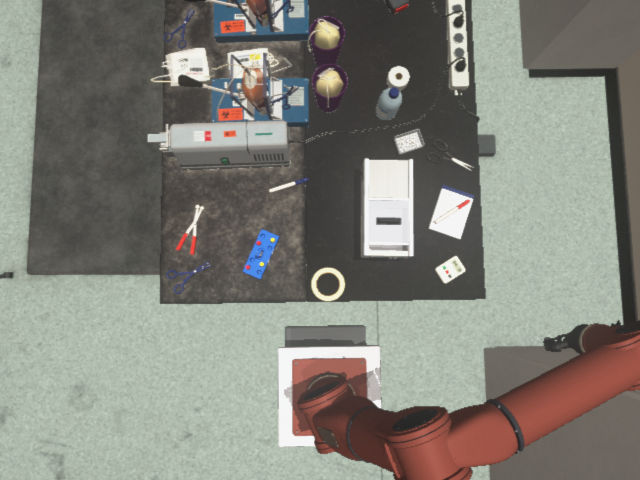

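View pics/side0.png

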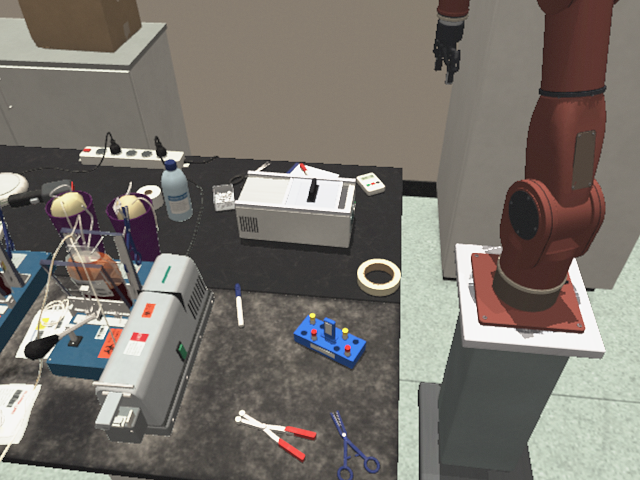

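The top view shows the carrier (blue) at about (262,254) and the cooler at about (388,208), its control panel end down, toward the robot. The clamp (bottom left) and timer (450,268) are clear of both. I'll enlarge these for measurement.

```bash
python3 - <<'E'
import cv2
t=cv2.imread("pics/top0.png"); s=cv2.imread("pics/side0.png")
c=cv2.resize(t[150:265,350:425],None,fx=5,fy=5,interpolation=cv2.INTER_CUBIC); cv2.imwrite("pics/t_cool.png",c)
c=cv2.resize(t[222:285,235:290],None,fx=9,fy=9,interpolation=cv2.INTER_CUBIC); cv2.imwrite("pics/t_car.png",c)
c=cv2.resize(s[165:255,225:365],None,fx=5.5,fy=5.5,interpolation=cv2.INTER_CUBIC); cv2.imwrite("pics/s_cool.png",c)
c=cv2.resize(s[305:375,285:375],None,fx=8,fy=8,interpolation=cv2.INTER_CUBIC); cv2.imwrite("pics/s_car.png",c)
E
```

```text
(no output)
```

View pics/t_cool.png

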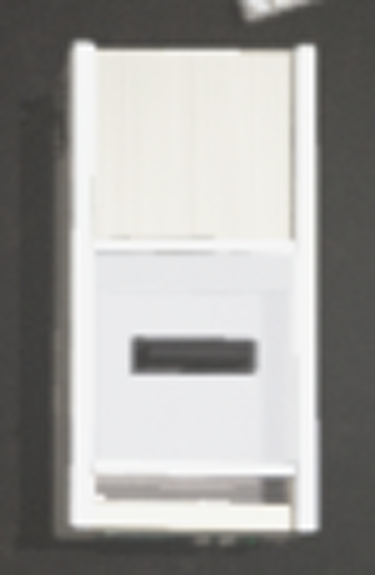

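View pics/t_car.png

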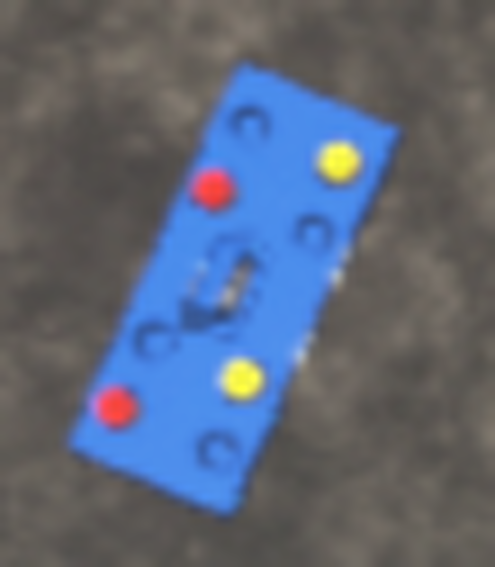

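View pics/s_cool.png

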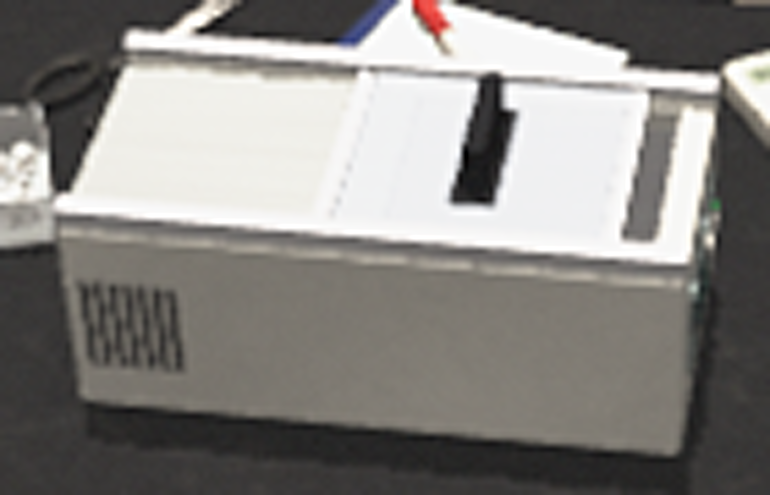

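View pics/s_car.png

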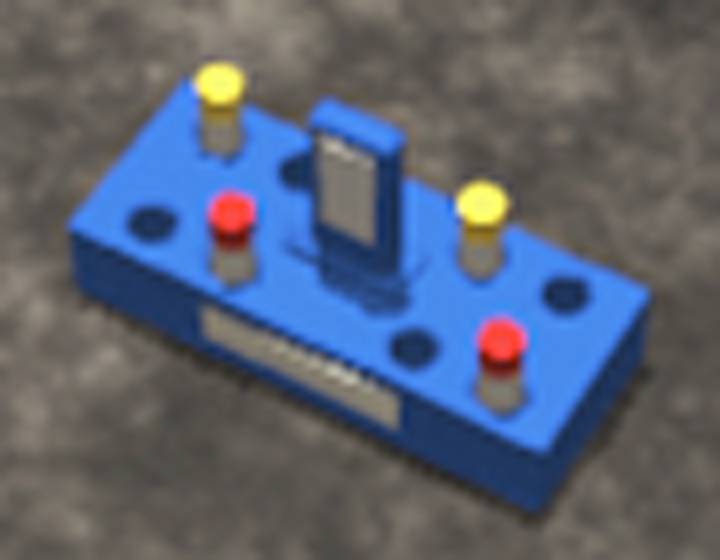

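```bash
cat > h.py <<'E'
import numpy as np, cv2
from scipy.optimize import least_squares
from scipy.spatial.transform import Rotation as R
T=dict(f=517.1251087,cx=320.3007,cy=236.54784,V=np.array([[-0.016003319538803774, -0.9998287705978045, 0.009291030546783135, 0.026501255788332085], [-0.9945257559915203, 0.014957436693262393, -0.10341564561062197, 0.48958254477721364], [0.10325896781022774, -0.010895162800498265, -0.994594832579738, 1.6024958361235986],[0,0,0,1]]))
S=dict(f=540.62806,cx=319.08062,cy=250.145,V=np.array([[-0.9924622573178105, -0.12170278731202112, -0.01439094715858002, 0.4887856683551089], [-0.07194465287327634, 0.6736677383215739, -0.7355241296297756, 0.09795483154350376], [0.09921005353581792, -0.7289445863062434, -0.6773456690436868, 1.2906521624969016],[0,0,0,1]]))
def proj(c,P):
    P=np.atleast_2d(P); q=P@c['V'][:3,:3].T+c['V'][:3,3]
    return np.c_[c['cx']+c['f']*q[:,0]/q[:,2], c['cy']+c['f']*q[:,1]/q[:,2]]
def atz(c,uv,z):
    Rm=c['V'][:3,:3]; o=-Rm.T@c['V'][:3,3]
    d=Rm.T@np.array([(uv[0]-c['cx'])/c['f'],(uv[1]-c['cy'])/c['f'],1]); return o+d*(z-o[2])/d[2]
def uncrop(p,s,ox,oy):
    p=np.asarray(p,float); return (p+.5)/s-.5+np.array([ox,oy])
def place(p,pts):
    pts=np.asarray(pts,float); c,s=np.cos(p[2]),np.sin(p[2])
    return np.c_[p[0]+c*pts[:,0]-s*pts[:,1],p[1]+s*pts[:,0]+c*pts[:,1],pts[:,2]]
def fit(obs,p0):
    f=lambda p: np.concatenate([(proj(c,place(p,m))-uv).ravel() for c,m,uv in obs])
    r=least_squares(f,p0); return r.x,f(r.x).round(1)
E
python3 - <<'E'
from h import *
m=[[.073,.03,.028],[.073,-.03,.028],[-.073,-.03,.028],[-.073,.03,.028]]
to=(T,m,uncrop([[245,62],[400,130],[233,516],[70,448]],9,235,222))
# side: +x is left; +y is nearer (down)
so=(S,m,uncrop([[70,228],[190,80],[650,292],[545,452]],8,285,305))
for o in ([to],[so],[to,so]): print('car',*fit(o,[.57,.15,-.4]))
m=[[.146,.074,.12],[.146,-.074,.12],[-.146,-.074,.12],[-.146,.074,.12]]
to=(T,m,uncrop([[73,40],[315,45],[317,530],[70,527]],5,350,150))
m2=[[.146,.074,.12],[.146,-.074,.12],[-.146,-.074,.12],[-.146,.074,.12],[.146,.074,0],[-.146,.074,0]]
so=(S,m2,uncrop([[58,197],[127,33],[720,75],[695,262],[80,400],[683,452]],5.5,225,165))
for o in ([to],[so],[to,so]):
    r=fit(o,[.6,-.2,0]);print('cool',*r)
h=atz(T,uncrop([[195,354]],5,350,150)[0],.144); print('handle',h)
h=atz(S,uncrop([[490,78]],5.5,225,165)[0],.144); print('handle far end side',h)
E
```

```text
car [ 0.43891388  0.20551634 -0.42139956] [-0.2  0.1  0.1  0.  -0.2 -0.   0.3 -0.1]
car [ 0.44395319  0.20970985 -0.42055087] [ 0.1 -0.2 -0.3  0.   0.3  0.  -0.   0.1]
car [ 0.44238817  0.20799079 -0.42113214] [-1.  -1.  -0.7 -1.1 -1.  -1.1 -0.5 -1.2  0.9 -0.8  0.5 -0.5  1.  -0.5
  0.8 -0.5]
cool [ 0.56802925 -0.18468708 -0.03060822] [-0.3  0.3  0.3  0.2  0.3 -0.2 -0.3 -0.3]
cool [ 0.57230037 -0.18751298 -0.02505336] [-0.5  1.8  1.1 -1.3  0.1 -1.1 -1.2 -0.7  0.9  0.6 -0.2  0.7]
cool [ 0.57070206 -0.18579192 -0.02876066] [-0.1 -0.5  0.6 -0.8  0.7 -1.1  0.1 -1.2 -0.1  2.1  1.7 -1.   0.7 -0.6
 -0.8 -0.1  1.3  0.9  0.3  1.4]
handle [ 0.52215953 -0.18066284  0.144     ]
handle far end side [ 0.52958867 -0.20502123  0.144     ]
```

```bash
cat > plan.py <<'E'
import numpy as np, heapq
# cooler x-z plane, mm. theta = rear end (+x) down
def rect(x0,x1,z0,z1,n=4.):
    xs=np.linspace(x0,x1,int((x1-x0)//n)+2); zs=np.linspace(z0,z1,int((z1-z0)//n)+2)
    return np.array([[x,z] for x in xs for z in (z0,z1)]+[[x,z] for z in zs for x in (x0,x1)])
pts=np.vstack([rect(-73,73,0,28),rect(-61,61,28,53),rect(-13,13,28,84),rect(-13,13,53,126),rect(-45,45,120,300,8)])
obs=[(-2,82,104,109),(-2,146,104,109),(-3,143,109,117),(59,83,116,121),(64,78,117,146),(-300,-130,-50,109),(82,200,-50,104),(-300,200,-50,12)]
def clear(x,z,th):
    c,s=np.cos(th),np.sin(th)
    P=np.c_[x+c*pts[:,0]+s*pts[:,1], z-s*pts[:,0]+c*pts[:,1]]
    d=1e9
    for a,b,l,h in obs:
        dx=np.maximum(np.maximum(a-P[:,0],P[:,0]-b),0); dz=np.maximum(np.maximum(l-P[:,1],P[:,1]-h),0)
        d=min(d,np.hypot(dx,dz).min())
    return d
if __name__=="__main__":
    # x,z of grip point (72 up)
    def g2o(gx,gz,th): return gx-72*np.sin(th), gz-72*np.cos(th)
    X=np.arange(-110,40,4.);Z=np.arange(86,240,4.);TH=np.radians(np.arange(0,50,3))
    C=np.zeros((len(X),len(Z),len(TH)))
    for i,x in enumerate(X):
        for j,z in enumerate(Z):
            for k,t in enumerate(TH):
                C[i,j,k]=clear(*g2o(x,z,t),t)
    # widest path
    goal=[(i,0+1,0) for i in range(len(X)) if -52<=X[i]<=-34]
    start=[(i,len(Z)-1,k) for i in range(len(X)) for k in range(len(TH))]
    best={};h=[];par={}
    for s in goal: heapq.heappush(h,(-min(C[s],12),0,s,None))
    end=None
    while h:
        c,l,s,p=heapq.heappop(h)
        if s in best: continue
        best[s]=c;par[s]=p
        if s[1]==len(Z)-1: end=s;break
        for d in np.ndindex(3,3,3):
            n=tuple(np.array(s)+d-1)
            if n in best or min(n)<0 or n[0]>=len(X) or n[1]>=len(Z) or n[2]>=len(TH): continue
            # ignore floor proximity near goal
            heapq.heappush(h,(max(c,-C[n]) if n[1]>4 else max(c,-C[n]-6),l+1,n,s))
    print(best[end])
    s=end
    while s: print(X[s[0]],Z[s[1]],round(np.degrees(TH[s[2]])),C[s].round(1)); s=par[s]
E
python3 plan.py
```

```text
-6.0
-110.0 238.0 0 57.0
-110.0 234.0 0 53.0
-110.0 230.0 0 49.0
-110.0 226.0 0 45.0
-110.0 222.0 0 41.0
-110.0 218.0 0 37.0
-106.0 214.0 0 33.0
-102.0 210.0 0 29.0
-98.0 206.0 0 25.0
-94.0 202.0 3 22.8
-90.0 198.0 6 20.7
-86.0 194.0 9 18.8
-82.0 190.0 12 17.2
-78.0 186.0 15 15.9
-74.0 182.0 18 14.8
-70.0 178.0 21 14.0
-66.0 174.0 24 13.5
-62.0 170.0 27 13.2
-58.0 166.0 30 11.9
-54.0 162.0 33 10.2
-50.0 158.0 36 9.1
-46.0 154.0 39 9.1
-42.0 150.0 39 8.5
-38.0 146.0 36 6.2
-34.0 142.0 36 7.1
-30.0 138.0 36 8.1
-26.0 134.0 36 8.8
-22.0 130.0 33 7.6
-22.0 126.0 30 8.0
-26.0 122.0 27 6.3
-26.0 118.0 24 8.0
-30.0 114.0 21 6.0
-30.0 110.0 18 7.0
-34.0 110.0 15 6.9
-34.0 106.0 12 8.4
-38.0 102.0 9 7.5
-42.0 98.0 6 6.8
-46.0 94.0 3 6.3
-50.0 90.0 0 6.0
```

>>> arm_command(commands=[{"hand": 5, "tx": 2.5, "ty": 3.3, "tz": 0.4, "rz": 0.1}, {"tx": 2.5, "ty": 3.3, "tz": 0.4, "rz": 0.1}, {"tx": 2.5, "ty": 3.3, "tz": 0.4, "rz": 0.1}, {"tx": 2.5, "ty": 3.3, "tz": 0.4, "rz": 0.1}, {"tx": 2.5, "ty": 3.3, "tz": 0.4, "rz": 0.1}], newtons=60)

```text
schema error: expected keys hand, tx, ty, tz, rx, ry, rz
```

>>> arm_command(commands=[{"tx": 2.5, "ty": 3.3, "tz": 0.4, "rz": 0.1}, {"tx": 2.5, "ty": 3.3, "tz": 0.4, "rz": 0.1}, {"tx": 2.5, "ty": 3.3, "tz": 0.4, "rz": 0.1}, {"tx": 2.5, "ty": 3.3, "tz": 0.4, "rz": 0.1}, {"tx": 2.5, "ty": 3.3, "tz": 0.4, "rz": 0.1}])

```text
schema error: expected keys hand, tx, ty, tz, rx, ry, rz
```

>>> arm_command(commands=[{"hand": 5, "tx": 2.5, "ty": 3.3, "tz": 0.4, "rx": 0, "ry": 0, "rz": 0.1}, {"hand": 5, "tx": 2.5, "ty": 3.3, "tz": 0.4, "rx": 0, "ry": 0, "rz": 0.1}, {"hand": 5, "tx": 2.5, "ty": 3.3, "tz": 0.4, "rx": 0, "ry": 0, "rz": 0.1}, {"hand": 5, "tx": 2.5, "ty": 3.3, "tz": 0.4, "rx": 0, "ry": 0, "rz": 0.1}, {"hand": 5, "tx": 2.5, "ty": 3.3, "tz": 0.4, "rx": 0, "ry": 0, "rz": 0.1}], newtons=60)

```text
t: 0.65
tool_pos: [0.3214, -0.4533, 0.2513]
tool_rot: [-2.887, -1.238, 0.0]
contact_force: [-0.2, -0.7, 0.5]
width: 0.586
```

>>> arm_command(commands=[{"hand": 5, "tx": 2.5, "ty": 3.3, "tz": 0.4, "rx": 0, "ry": 0, "rz": 0.1}, {"hand": 5, "tx": 2.5, "ty": 3.3, "tz": 0.4, "rx": 0, "ry": 0, "rz": 0.1}, {"hand": 5, "tx": 2.5, "ty": 3.3, "tz": 0.4, "rx": 0, "ry": 0, "rz": 0.1}, {"hand": 5, "tx": 2.5, "ty": 3.3, "tz": 0.4, "rx": 0, "ry": 0, "rz": 0.1}, {"hand": 5, "tx": 2.5, "ty": 3.3, "tz": 0.4, "rx": 0, "ry": 0, "rz": 0.1}])

```text
t: 1.15
tool_pos: [0.4463, -0.2883, 0.2714]
tool_rot: [-2.492, -1.913, 0.0]
contact_force: [0.5, 0.2, 0.4]
width: 0.582
```

>>> arm_command(commands=[{"hand": 5, "tx": 2.5, "ty": 3.3, "tz": 0.4, "rx": 0, "ry": 0, "rz": 0.1}, {"hand": 5, "tx": 2.5, "ty": 3.3, "tz": 0.4, "rx": 0, "ry": 0, "rz": 0.1}, {"hand": 5, "tx": 2.0, "ty": 3.0, "tz": 0.4, "rx": 0, "ry": 0, "rz": 0.05}, {"hand": 5, "tx": 0, "ty": 0, "tz": 0, "rx": 0, "ry": 0, "rz": 0}])

```text
t: 1.55
tool_pos: [0.5184, -0.188, 0.2837]
tool_rot: [-2.227, -2.215, -0.004]
contact_force: [0.7, 0.2, -0.6]
width: 0.586
```

```bash
cat >> h.py <<'E'
def snap(n,name):
    from cell import sensors,get_image
    o=sensors.get_obs(); d=get_image(n); cv2.imwrite(f"pics/{name}.png",d["frame"])
    np.savez(f"pics/{name}.npz",p=o['tool_pos'],r=o['tool_rot'])
    return o
M=np.array([[-0.000267333963694021, -0.9563760735731616, -0.2921382111763744, 0.07430143180231046], [0.9999990592439812, -0.0006487081234620555, 0.0012085896411558241, 9.303710529329212e-05], [-0.001345378646333596, -0.2921376132485351, 0.9563753472783294, -0.14384335565266076],[0,0,0,1]])
def wcam(name):
    z=np.load(f"pics/{name}.npz"); A=np.eye(4); A[:3,:3]=R.from_rotvec(z['r']).as_matrix(); A[:3,3]=z['p']
    return dict(f=403.47245,cx=324.48177,cy=238.53252,V=np.linalg.inv(A@M))
def yaw(rv):
    y=R.from_rotvec(rv).as_matrix()[:,1]; return np.degrees(np.arctan2(y[1],y[0]))
E
python3 -c "
from h import *
o=snap('wrist','w1'); print(o['t'],o['tool_pos'],yaw(o['tool_rot']),o['joint_positions'])"
```

```text
1.55 [ 0.51835936 -0.1880255   0.2837377 ] -0.3075849199941371 [ 0.66916331  0.13801184 -0.44286317  1.60882175  0.05738764  1.40710758
  0.2153223 ]
```

View pics/w1.png

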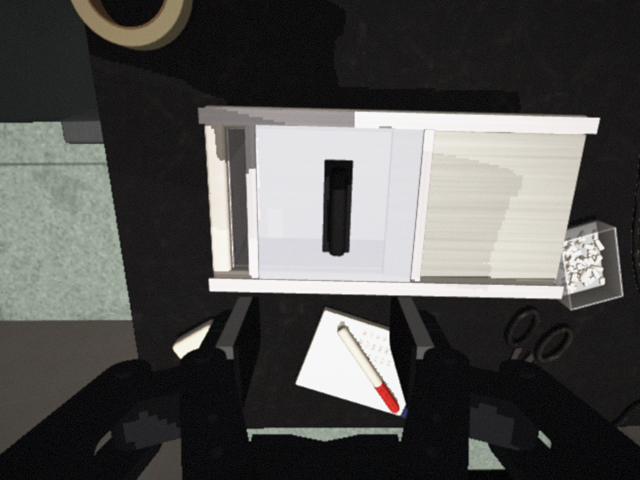

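```bash
python3 - <<'E'
import cv2
t=cv2.imread("pics/w1.png")
a=lambda y,x:cv2.resize(t[y:y+60,x:x+80],None,fx=5,fy=5,interpolation=cv2.INTER_CUBIC)
cv2.imwrite("pics/w1z.png",cv2.vconcat([cv2.hconcat([a(90,180),a(90,540)]),cv2.hconcat([a(250,180),a(250,520)])]))
cv2.imwrite("pics/w1h.png",cv2.resize(t[150:265,300:380],None,fx=5,fy=5,interpolation=cv2.INTER_CUBIC))
E
```

```text
(no output)
```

View pics/w1z.png

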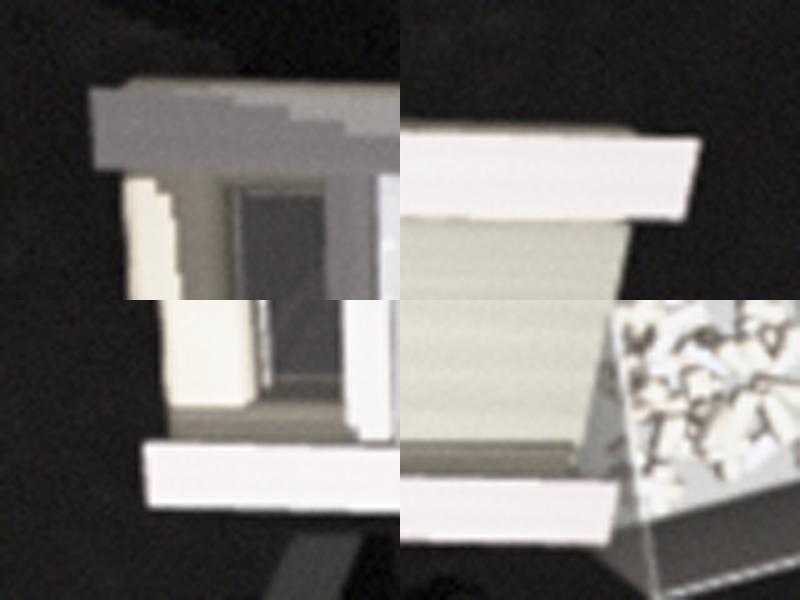

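View pics/w1h.png

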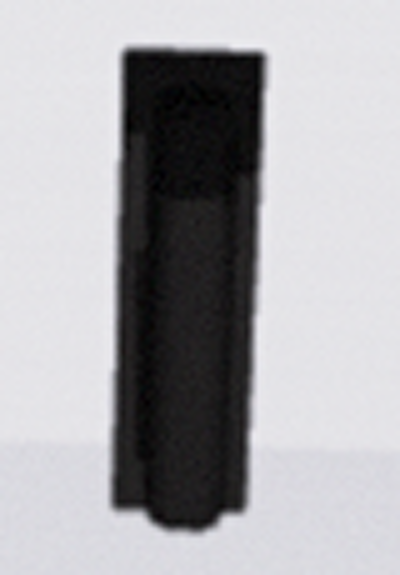

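```bash
python3 - <<'E'
from h import *
W=wcam('w1')
m=[[-.146,.074,.12],[.146,.074,.12],[.146,-.074,.12],[-.146,-.074,.12],[-.146,.061,.12],[.146,.061,.12],[-.146,-.061,.12],[.146,-.061,.12]]
uv=np.array([[197.8,107.5],[600.2,117.6],[562,299],[209.6,291.6],[199,124],[597,134],[208.8,278.4],[563.6,286]])
# check y half-width and scale: fit also z
p,res=fit([(W,m,uv)],[.57,-.186,-.03]); print(p,np.degrees(p[2]),res)
def f(q):
    mm=np.array(m); mm[:4,1]*=q[4]; mm[:,2]=q[3]; return (proj(W,place(q,mm))-uv).ravel()
r=least_squares(f,[*p,.12,1]); print(r.x,f(r.x).round(1))
b=np.array([[123,50],[265,52],[245,510],[112,510]])/5+[300,150]
mb=[[-.011,.037,.12],[.011,.037,.12],[.011,-.037,.12],[-.011,-.037,.12]]
pb,rb=fit([(W,mb,b)],[.52,-.186,0]); print('boss',pb,rb)
c,s=np.cos(p[2]),np.sin(p[2]); d=pb[:2]-p[:2]; print('handle local',c*d[0]+s*d[1],-s*d[0]+c*d[1])
E
```

```text
[ 0.57238528 -0.18445981 -0.02955172] -1.693188568087489 [ 1.1 -1.9 -0.8 -1.9 -1.7  1.4  1.1  1.6  1.1  0.3 -1.5  0.   1.   0.2
 -0.3  0.1]
[ 0.57211829 -0.18404568 -0.0298631   0.12164989  0.97651944] [ 0.2 -0.1 -0.1  0.1 -0.5 -0.1  0.1 -0.   0.  -0.3 -0.3 -0.4  0.1  0.5
  0.6  0.5]
boss [ 0.52905    -0.18232745 -0.02823933] [-0.4 -0.7  0.4 -0.5  0.4  1.  -0.3  0.4]
handle local -0.043379371317826286 0.0008509830131477338
```

>>> arm_command(commands=[{"hand": 4, "tx": 0.55, "ty": 0.3, "tz": -3, "rx": 0, "ry": 0, "rz": -0.024}, {"hand": 4, "tx": 0.5, "ty": 0.3, "tz": -4, "rx": 0, "ry": 0, "rz": 0}, {"hand": 4, "tx": 0, "ty": 0, "tz": -4, "rx": 0, "ry": 0, "rz": 0}, {"hand": 4, "tx": 0, "ty": 0, "tz": -3, "rx": 0, "ry": 0, "rz": 0}, {"hand": 4, "tx": 0, "ty": 0, "tz": -2, "rx": 0, "ry": 0, "rz": 0}], newtons=30)

```text
t: 2.1
tool_pos: [0.524, -0.189, 0.1204]
tool_rot: [-2.265, -2.173, 0.003]
contact_force: [-0.8, -0.1, 0.8]
width: 0.471
```

>>> arm_command(commands=[{"hand": 1, "tx": 0, "ty": 0, "tz": 0, "rx": 0, "ry": 0, "rz": 0}, {"hand": 0.5, "tx": 0, "ty": 0, "tz": 0, "rx": 0, "ry": 0, "rz": 0}, {"hand": 0.5, "tx": 0, "ty": 0, "tz": 0, "rx": 0, "ry": 0, "rz": 0}, {"hand": 0.5, "tx": 0, "ty": 0, "tz": 0, "rx": 0, "ry": 0, "rz": 0}])

```text
t: 2.5
tool_pos: [0.526, -0.1888, 0.1238]
tool_rot: [2.264, 2.176, -0.001]
contact_force: [-0.1, -3.2, -7.8]
width: 0.13
```

```bash
python3 -c "
from h import *
o=snap('side','s1'); print(o['t'],o['tool_pos'],yaw(o['tool_rot']),o['width'],o['contact_force'])
t=cv2.imread('pics/s1.png'); cv2.imwrite('pics/s1c.png',cv2.resize(t[110:255,225:375],None,fx=4,fy=4))"
```

```text
2.5 [ 0.52601134 -0.1887616   0.12379362] -2.2739604795364783 0.13014072707143587 [-0.12751403 -3.18464439 -7.81453164]
```

View pics/s1c.png

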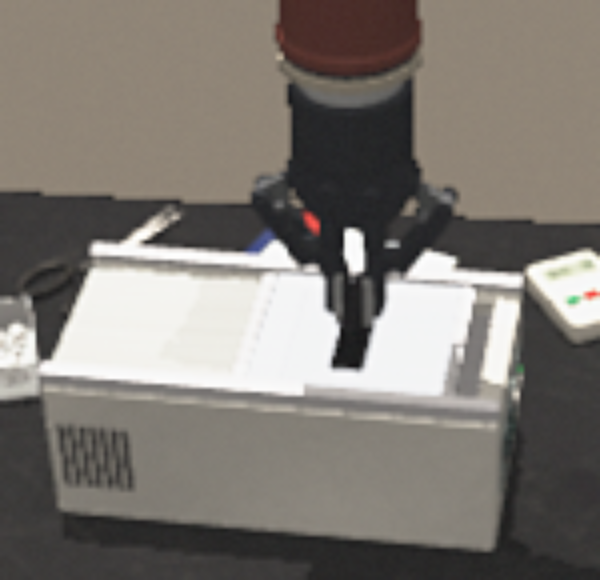

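>>> arm_command(commands=[{"hand": 0.5, "tx": 1.5, "ty": -0.05, "tz": 0, "rx": 0, "ry": 0, "rz": 0}, {"hand": 0.5, "tx": 2.5, "ty": -0.07, "tz": 0, "rx": 0, "ry": 0, "rz": 0}, {"hand": 0.5, "tx": 2.5, "ty": -0.07, "tz": 0, "rx": 0, "ry": 0, "rz": 0}, {"hand": 0.5, "tx": 2.5, "ty": -0.07, "tz": 0, "rx": 0, "ry": 0, "rz": 0}, {"hand": 0.5, "tx": 1.5, "ty": -0.05, "tz": 0, "rx": 0, "ry": 0, "rz": 0}])

```text
t: 3.05
tool_pos: [0.6323, -0.1919, 0.1238]
tool_rot: [2.264, 2.176, -0.001]
contact_force: [-2.2, -3.2, -2.2]
width: 0.131
```

>>> arm_command(commands=[{"hand": 0.5, "tx": 0.5, "ty": -0.02, "tz": 0, "rx": 0, "ry": 0, "rz": 0}, {"hand": 0.5, "tx": 0.2, "ty": 0, "tz": 0, "rx": 0, "ry": 0, "rz": 0}, {"hand": 0.5, "tx": 0.2, "ty": 0, "tz": 0, "rx": 0, "ry": 0, "rz": 0}, {"hand": 0.5, "tx": 0, "ty": 0, "tz": 0, "rx": 0, "ry": 0, "rz": 0}])

```text
t: 3.45
tool_pos: [0.6399, -0.1921, 0.1238]
tool_rot: [2.264, 2.176, -0.001]
contact_force: [1.7, -5.0, -4.3]
width: 0.134
```

>>> arm_command(commands=[{"hand": 0.5, "tx": 0.2, "ty": 0, "tz": 0, "rx": 0, "ry": 0, "rz": 0}, {"hand": 0.5, "tx": 0.2, "ty": 0, "tz": 0, "rx": 0, "ry": 0, "rz": 0}, {"hand": 0.5, "tx": 0, "ty": 0, "tz": 0, "rx": 0, "ry": 0, "rz": 0}])

```text
t: 3.75
tool_pos: [0.6421, -0.1922, 0.1238]
tool_rot: [-2.265, -2.175, 0.005]
contact_force: [-9.5, -4.0, 2.8]
width: 0.13
```

>>> arm_command(commands=[{"hand": 0.5, "tx": 0.2, "ty": 0, "tz": 0, "rx": 0, "ry": 0, "rz": 0}, {"hand": 0.5, "tx": 0.2, "ty": 0, "tz": 0, "rx": 0, "ry": 0, "rz": 0}, {"hand": 0.5, "tx": 0, "ty": 0, "tz": 0, "rx": 0, "ry": 0, "rz": 0}])

```text
t: 4.05
tool_pos: [0.6421, -0.1922, 0.1237]
tool_rot: [-2.261, -2.17, 0.014]
contact_force: [-29.3, -1.1, 15.4]
width: 0.133
```

>>> arm_command(commands=[{"hand": 4, "tx": -0.4, "ty": 0, "tz": 0, "rx": 0, "ry": 0, "rz": 0}, {"hand": 4, "tx": 0, "ty": 0, "tz": 0, "rx": 0, "ry": 0, "rz": 0}, {"hand": 4, "tx": 0, "ty": 0, "tz": 3, "rx": 0, "ry": 0, "rz": 0}, {"hand": 4, "tx": 0, "ty": 0, "tz": 4, "rx": 0, "ry": 0, "rz": 0}, {"hand": 4, "tx": 0, "ty": 0, "tz": 4, "rx": 0, "ry": 0, "rz": 0}])

```text
t: 4.55
tool_pos: [0.6444, -0.1901, 0.235]
tool_rot: [-2.263, -2.179, -0.002]
contact_force: [0.4, 0.4, 0.2]
width: 0.467
```

>>> arm_command(commands=[{"hand": 5, "tx": -2, "ty": 4, "tz": 0.2, "rx": 0, "ry": 0, "rz": 0.118}, {"hand": 5, "tx": -2, "ty": 4, "tz": 0.2, "rx": 0, "ry": 0, "rz": 0.118}, {"hand": 5, "tx": -2, "ty": 4, "tz": 0.2, "rx": 0, "ry": 0, "rz": 0.118}, {"hand": 5, "tx": -2, "ty": 4, "tz": 0.2, "rx": 0, "ry": 0, "rz": 0.118}, {"hand": 5, "tx": -2, "ty": 4, "tz": 0.2, "rx": 0, "ry": 0, "rz": 0.118}])

```text
t: 5.05
tool_pos: [0.5435, 0.0114, 0.2441]
tool_rot: [1.525, 2.745, 0.002]
contact_force: [0.9, 1.0, 0.0]
width: 0.588
```

>>> arm_command(commands=[{"hand": 5, "tx": -2, "ty": 4, "tz": 0.2, "rx": 0, "ry": 0, "rz": 0.118}, {"hand": 5, "tx": -2, "ty": 4, "tz": 0.2, "rx": 0, "ry": 0, "rz": 0.118}, {"hand": 5, "tx": -2, "ty": 4, "tz": 0.2, "rx": 0, "ry": 0, "rz": 0.118}, {"hand": 5, "tx": -2, "ty": 4, "tz": 0.2, "rx": 0, "ry": 0, "rz": 0.118}, {"hand": 5, "tx": -2, "ty": 4, "tz": 0.2, "rx": 0, "ry": 0, "rz": 0.118}])

```text
t: 5.55
tool_pos: [0.4431, 0.2113, 0.2542]
tool_rot: [0.661, 3.069, 0.002]
contact_force: [0.9, 0.5, 0.5]
width: 0.585
```

```bash
python3 -c "
from h import *
o=snap('wrist','w2'); print(o['t'],o['tool_pos'],o['tool_rot'],yaw(o['tool_rot']),o['width'],o['contact_force'])
snap('top','t2');t=cv2.imread('pics/t2.png'); cv2.imwrite('pics/t2c.png',cv2.resize(t[140:270,230:430],None,fx=4,fy=4,interpolation=cv2.INTER_CUBIC))"
```

```text
5.55 [0.44305435 0.21130505 0.25417103] [6.60989229e-01 3.06927237e+00 1.59136718e-03] 65.69321105136001 0.5851667913027349 [0.89836695 0.4932945  0.51371351]
```

View pics/w2.png

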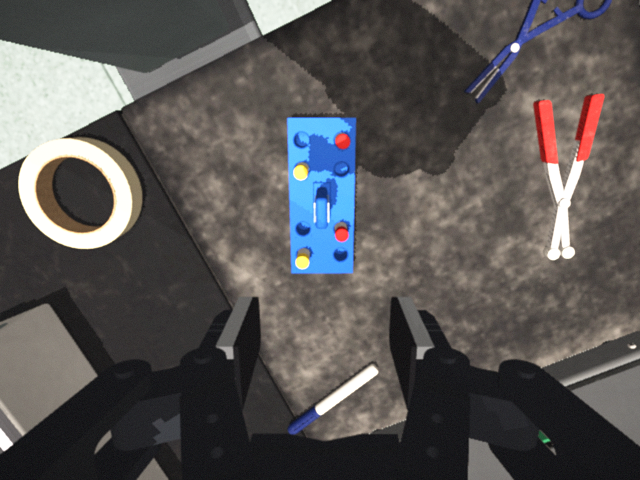

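View pics/t2c.png

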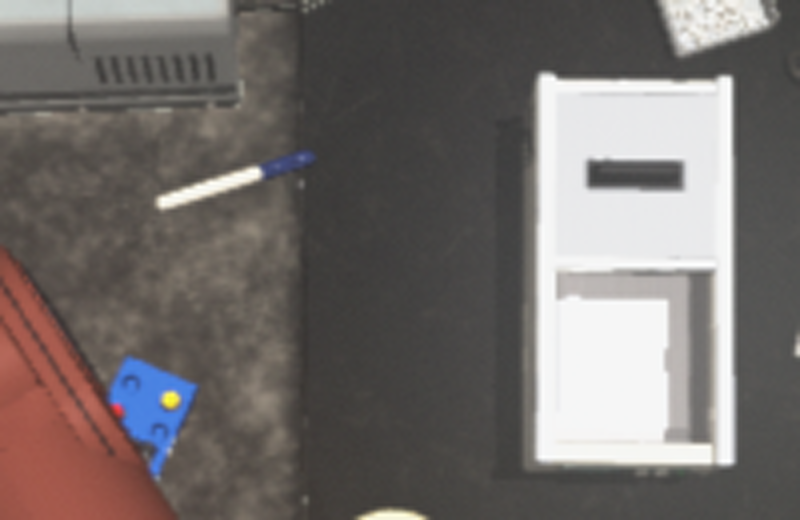

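```bash
python3 - <<'E'
import cv2
t=cv2.imread("pics/w2.png")
cv2.imwrite("pics/w2z.png",cv2.resize(t[105:285,270:375],None,fx=3.3,fy=3.3,interpolation=cv2.INTER_CUBIC))
from h import *
b=cv2.inRange(cv2.cvtColor(t,cv2.COLOR_BGR2HSV),(100,120,60),(125,255,255)); b[:,:270]=0;b[:,375:]=0;b[300:]=0
c=max(cv2.findContours(b,0,2)[0],key=cv2.contourArea); q=cv2.approxPolyDP(c,6,True)[:,0]; print(q)
W=wcam('w2')
m=[[-.073,-.03,.028],[-.073,.03,.028],[.073,.03,.028],[.073,-.03,.028]]
print(fit([(W,m,np.array([[287.8,117.5],[356.2,118],[354.2,273.2],[291.2,273.2]]))],[.442,.208,-.42]))
p,_=fit([(W,m,np.array([[287.8,117.5],[356.2,118],[354.2,273.2],[291.2,273.2]]))],[.442,.208,-.42])
print(proj(W,place(p,[[-.013,-.005,.084],[-.013,.005,.084],[.013,.005,.084],[.013,-.005,.084]])))
E
```

```text
[[288 117]
 [291 272]
 [352 272]
 [356 119]]
(array([ 0.44389494,  0.20973569, -0.42271548]), array([ 0.1,  0.6,  0. , -0. , -1.1, -0.5,  0.9, -0.3]))
[[315.81580066 197.98030081]
 [328.48258953 197.95116516]
 [328.44625151 229.64356102]
 [316.07608616 229.67405764]]
```

View pics/w2z.png

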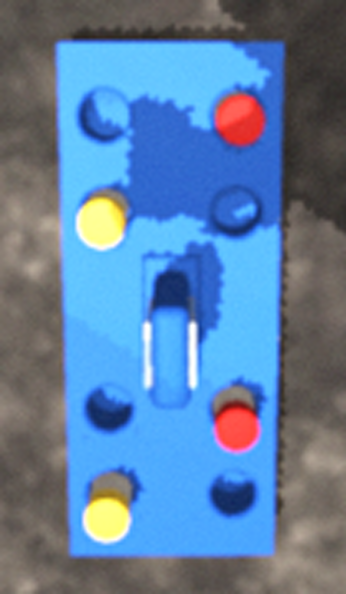

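>>> arm_command(commands=[{"hand": 4, "tx": 0.1, "ty": -0.15, "tz": -4, "rx": 0, "ry": 0, "rz": 0}, {"hand": 4, "tx": 0, "ty": 0, "tz": -4.5, "rx": 0, "ry": 0, "rz": 0}, {"hand": 4, "tx": 0, "ty": 0, "tz": -4.5, "rx": 0, "ry": 0, "rz": 0}, {"hand": 4, "tx": 0, "ty": 0, "tz": -3.5, "rx": 0, "ry": 0, "rz": 0}, {"hand": 4, "tx": 0, "ty": 0, "tz": -2.5, "rx": 0, "ry": 0, "rz": 0}])

```text
t: 6.15
tool_pos: [0.4444, 0.2074, 0.0614]
tool_rot: [-0.67, -3.068, -0.0]
contact_force: [0.2, -0.2, -0.5]
width: 0.469
```

>>> arm_command(commands=[{"hand": 4, "tx": 0, "ty": 0, "tz": -0.8, "rx": 0, "ry": 0, "rz": 0}, {"hand": 4, "tx": 0, "ty": 0, "tz": 0, "rx": 0, "ry": 0, "rz": 0}])

```text
t: 6.35
tool_pos: [0.4449, 0.2076, 0.0551]
tool_rot: [-0.67, -3.068, -0.0]
contact_force: [-0.0, 0.7, 1.4]
width: 0.468
```

>>> arm_command(commands=[{"hand": 4, "tx": -0.1, "ty": 0.2, "tz": -0.2, "rx": 0, "ry": 0, "rz": 0}, {"hand": 2, "tx": 0, "ty": 0, "tz": 0, "rx": 0, "ry": 0, "rz": 0}, {"hand": 0.3, "tx": 0, "ty": 0, "tz": 0, "rx": 0, "ry": 0, "rz": 0}, {"hand": 0.3, "tx": 0, "ty": 0, "tz": 0, "rx": 0, "ry": 0, "rz": 0}, {"hand": 0.3, "tx": 0, "ty": 0, "tz": 0, "rx": 0, "ry": 0, "rz": 0}], newtons=60)

```text
t: 6.85
tool_pos: [0.4446, 0.2094, 0.054]
tool_rot: [0.67, 3.068, 0.0]
contact_force: [-1.8, -1.0, 6.4]
width: 0.108
```

```bash
python3 -c "
from h import *
o=snap('wrist','w3'); print(o['t'],o['tool_pos'],yaw(o['tool_rot']),o['width'],o['contact_force'])"
```

```text
6.85 [0.44461937 0.20937721 0.05400254] 65.3578494718034 0.1082704293937924 [-1.79843367 -1.03922908  6.35519504]
```

View pics/w3.png

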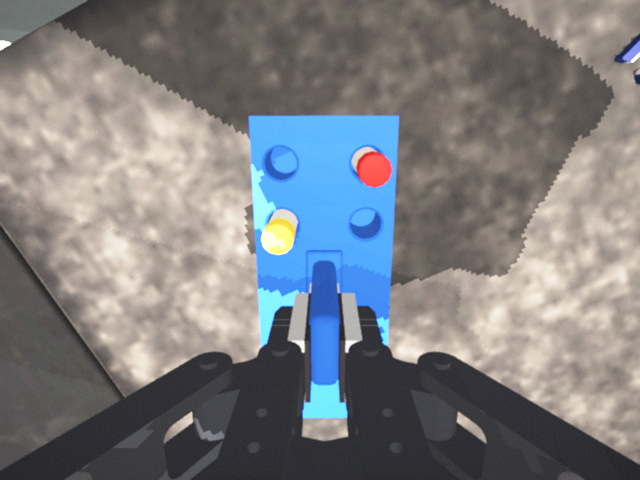

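```bash
python3 - <<'E'
from h import *
W=wcam('w3')
for uv in ([249,116],[399,116],[303,417],[347,417]): print(atz(W,uv,.028))
a=atz(W,[249,116],.028);b=atz(W,[399,116],.028)
y=(b-a)[:2]; print(np.linalg.norm(y),np.degrees(np.arctan2(y[1],y[0])))
mid=(a+b)[:2]/2; ex=np.array([np.cos(np.radians(-24.4)),np.sin(np.radians(-24.4))]); print('centre',mid+ex*.073)
E
```

```text
[0.36481966 0.21291977 0.028     ]
[0.39001553 0.26780637 0.028     ]
[0.50618584 0.16942267 0.028     ]
[0.515561   0.18976891 0.028     ]
0.06039346103717889 65.34236210505014
centre [0.4438975  0.21020644]
```

>>> arm_command(commands=[{"hand": 0.3, "tx": 0, "ty": 0, "tz": 0.5, "rx": 0, "ry": 0, "rz": 0}, {"hand": 0.3, "tx": 0, "ty": 0, "tz": 1, "rx": 0, "ry": 0, "rz": 0}, {"hand": 0.3, "tx": 0, "ty": 0, "tz": 2, "rx": 0, "ry": 0, "rz": 0}, {"hand": 0.3, "tx": 0, "ty": 0, "tz": 2.5, "rx": 0, "ry": 0, "rz": 0}, {"hand": 0.3, "tx": 0, "ty": 0, "tz": 2.5, "rx": 0, "ry": 0, "rz": 0}])

```text
t: 7.4
tool_pos: [0.4438, 0.2095, 0.1396]
tool_rot: [-0.669, -3.069, -0.0]
contact_force: [0.4, 1.6, -1.9]
width: 0.109
```

>>> arm_command(commands=[{"hand": 0.3, "tx": 0.2, "ty": -1, "tz": 2, "rx": 0, "ry": 0, "rz": 0.03}, {"hand": 0.3, "tx": 0.3, "ty": -2, "tz": 2, "rx": 0, "ry": 0, "rz": 0.03}, {"hand": 0.3, "tx": 0.3, "ty": -3, "tz": 2, "rx": 0, "ry": 0, "rz": 0.03}, {"hand": 0.3, "tx": 0.3, "ty": -3, "tz": 2, "rx": 0, "ry": 0, "rz": 0.03}, {"hand": 0.3, "tx": 0.3, "ty": -3, "tz": 1.5, "rx": 0, "ry": 0, "rz": 0.03}])

```text
t: 7.9
tool_pos: [0.4582, 0.0887, 0.2353]
tool_rot: [0.435, 3.11, 0.0]
contact_force: [0.7, -1.0, -2.7]
width: 0.107
```

>>> arm_command(commands=[{"hand": 0.3, "tx": 0.3, "ty": -3, "tz": 0.5, "rx": 0, "ry": 0, "rz": 0.03}, {"hand": 0.3, "tx": 0.3, "ty": -3, "tz": 0.5, "rx": 0, "ry": 0, "rz": 0.03}, {"hand": 0.3, "tx": 0.3, "ty": -3, "tz": 0.3, "rx": 0, "ry": 0, "rz": 0.03}, {"hand": 0.3, "tx": 0.3, "ty": -3, "tz": 0, "rx": 0, "ry": 0, "rz": 0.03}, {"hand": 0.3, "tx": 0.3, "ty": -3, "tz": 0, "rx": 0, "ry": 0, "rz": 0.03}])

```text
t: 8.4
tool_pos: [0.473, -0.0615, 0.2471]
tool_rot: [0.201, 3.134, -0.0]
contact_force: [0.1, -0.3, -1.2]
width: 0.104
```

>>> arm_command(commands=[{"hand": 0.3, "tx": 0.3, "ty": -3, "tz": 0, "rx": 0, "ry": 0, "rz": 0.03}, {"hand": 0.3, "tx": 0.2, "ty": -3, "tz": 0, "rx": 0, "ry": 0, "rz": 0.03}, {"hand": 0.3, "tx": 0, "ty": -3, "tz": 0, "rx": 0, "ry": 0, "rz": 0.04}, {"hand": 0.3, "tx": 0, "ty": -2, "tz": 0, "rx": 0, "ry": 0, "rz": 0}, {"hand": 0.3, "tx": 0, "ty": -1.1, "tz": 0, "rx": 0, "ry": 0, "rz": 0}])

```text
t: 8.9
tool_pos: [0.4777, -0.1833, 0.2467]
tool_rot: [0.05, 3.141, 0.0]
contact_force: [-0.0, 0.4, -1.5]
width: 0.104
```

```bash
cat >> h.py <<'E'
COOL=np.array([.5715,-.1845]); CY=-.0298; OFF=1.0; DY=0.0
def target(gx,gz,thdeg,gy=0.):
    th=np.radians(thdeg); lx=gx-18*np.sin(th)+OFF*np.cos(th); lz=gz-18*np.cos(th)-OFF*np.sin(th)
    c,s=np.cos(CY),np.sin(CY)
    p=np.array([COOL[0]+(c*lx-s*gy)/1000,COOL[1]+(s*lx+c*gy)/1000,lz/1000])
    # tool: y along cooler +y, z down, x = y cross z = -x cooler
    R0=np.array([[-1,0,0],[0,1,0],[0,0,-1.]]).T
    Rm=R.from_rotvec([0,0,CY])*R.from_rotvec([0,th,0])*R.from_matrix(R0)
    return p,Rm
def state():
    from cell import sensors
    o=sensors.get_obs(); p=o['tool_pos'];Rm=R.from_rotvec(o['tool_rot'])
    c,s=np.cos(CY),np.sin(CY); d=(p[:2]-COOL)*1000; l=np.array([c*d[0]+s*d[1],-s*d[0]+c*d[1],p[2]*1000])
    M=(R.from_rotvec([0,0,-CY])*Rm).as_matrix()
    z=M[:,2]; y=M[:,1]; th=np.arctan2(-z[0],-z[2])
    gx=l[0]+18*np.sin(th)-OFF*np.cos(th); gz=l[2]+18*np.cos(th)+OFF*np.sin(th)
    print('t %.2f gx %.1f gy %.1f gz %.1f th %.1f'%(o['t'],gx,l[1],gz,np.degrees(th)),'roll %.1f yaw %.1f'%(np.degrees(np.arcsin(-z[1])),np.degrees(np.arctan2(-y[0],y[1]))),'F',o['contact_force'].round(1),'w',round(o['width'],3),'q',o['joint_positions'].round(2))
    return p,Rm
def go(*wps):
    p,Rm=state()
    for w in wps:
        q,Rt=target(*w); d=(q-p)*100; rv=(Rt*Rm.inv()).as_rotvec()
        print(w,'dcm',d.round(2),'rv',rv.round(3)); p,Rm=q,Rt
E
python3 -c "
from h import *
go((-80,215,0),(-62,185,20),(-50,162,33))
o=snap('wrist','w4')
snap('top','t4');t=cv2.imread('pics/t4.png'); cv2.imwrite('pics/t4c.png',cv2.resize(t[140:270,330:430],None,fx=5,fy=4.5,interpolation=cv2.INTER_CUBIC))"
```

```text
t 8.90 gx -94.7 gy -1.6 gz 264.7 th -0.0 roll -0.0 yaw -0.1 F [-0.   0.4 -1.5] w 0.104 q [ 0.74  0.07 -0.48  1.75  0.03  1.32  1.79]
(-80, 215, 0) dcm [ 1.48  0.12 -4.97] rv [-0.     0.     0.002]
(-62, 185, 20) dcm [ 1.18 -0.04 -2.93] rv [ 0.01   0.349 -0.   ]
(-50, 162, 33) dcm [ 0.82 -0.02 -2.14] rv [0.007 0.227 0.   ]
```

View pics/w4.png

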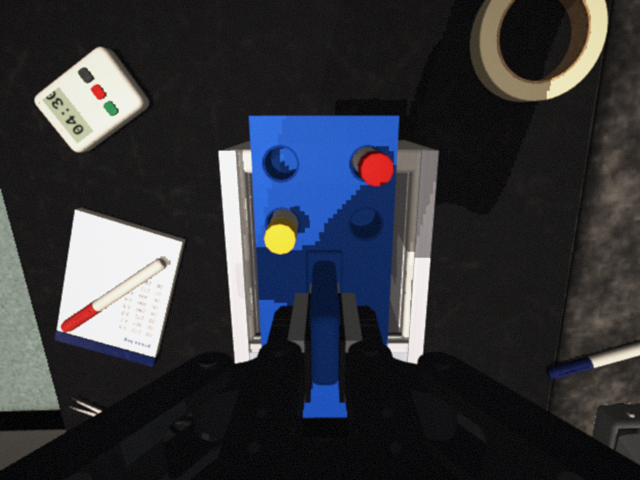

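```bash
cat >> h.py <<'E'
def chk(*w):
    import plan
    for gx,gz,t in [x[:3] for x in w]:
        th=np.radians(t); print((gx,gz,t),'clear %.1f'%plan.clear(gx-72*np.sin(th),gz-72*np.cos(th),th))
E
python3 -c "
from h import *
w=[(-90,248,7,0),(-85,232,14,.5),(-78,216,21,1),(-70,200,28,1),(-62,186,35,1)]
go(*w);chk(*w)
chk((-54,170,38),(-48,160,39),(-43,151,39),(-36,144,37),(-30,138,36),(-25,133,35),(-23,129,32),(-24,124,28),(-26,119,24.5),(-29,114,20),(-33,108,14),(-38,102,9),(-43,97,5),(-48,92,1.5))"
```

```text
t 9.00 gx -94.6 gy -0.9 gz 264.5 th 0.0 roll -0.0 yaw -0.1 F [ 0.7  0.9 -2.3] w 0.106 q [ 0.74  0.07 -0.48  1.75  0.03  1.32  1.79]
(-90, 248, 7, 0) dcm [ 0.24  0.08 -1.65] rv [0.004 0.122 0.002]
(-85, 232, 14, 0.5) dcm [ 0.28  0.04 -1.57] rv [0.004 0.122 0.   ]
(-78, 216, 21, 1) dcm [ 0.49  0.04 -1.55] rv [0.004 0.122 0.   ]
(-70, 200, 28, 1) dcm [ 0.59 -0.02 -1.52] rv [0.004 0.122 0.   ]
(-62, 186, 35, 1) dcm [ 0.61 -0.02 -1.3 ] rv [0.004 0.122 0.   ]
(-90, 248, 7) clear 55.8
(-85, 232, 14) clear 39.7
(-78, 216, 21) clear 32.5
(-70, 200, 28) clear 25.2
(-62, 186, 35) clear 24.5
(-54, 170, 38) clear 14.6
(-48, 160, 39) clear 9.8
(-43, 151, 39) clear 8.3
(-36, 144, 37) clear 7.8
(-30, 138, 36) clear 8.1
(-25, 133, 35) clear 7.9
(-23, 129, 32) clear 6.9
(-24, 124, 28) clear 7.7
(-26, 119, 24.5) clear 7.7
(-29, 114, 20) clear 7.8
(-33, 108, 14) clear 8.5
(-38, 102, 9) clear 7.5
(-43, 97, 5) clear 6.9
(-48, 92, 1.5) clear 6.1
```

>>> arm_command(commands=[{"hand": 0.3, "tx": 0.24, "ty": 0.08, "tz": -1.65, "rx": 0.004, "ry": 0.12, "rz": 0.002}, {"hand": 0.3, "tx": 0.28, "ty": 0.04, "tz": -1.57, "rx": 0.004, "ry": 0.122, "rz": 0}, {"hand": 0.3, "tx": 0.49, "ty": 0.04, "tz": -1.55, "rx": 0.004, "ry": 0.122, "rz": 0}, {"hand": 0.3, "tx": 0.59, "ty": 0, "tz": -1.52, "rx": 0.004, "ry": 0.122, "rz": 0}, {"hand": 0.3, "tx": 0.61, "ty": 0, "tz": -1.3, "rx": 0.004, "ry": 0.122, "rz": 0}])

```text
t: 9.5
tool_pos: [0.5013, -0.1784, 0.1705]
tool_rot: [-0.033, -2.53, -0.015]
contact_force: [0.5, -1.0, -2.3]
width: 0.109
```

```bash
python3 -c "
from h import *
w=[(-56,174,37,1),(-51,165,38.5,1),(-46,157,39,1)]
go(*w);chk(*w)
o=snap('side','s5')
t=cv2.imread('pics/s5.png'); cv2.imwrite('pics/s5c.png',cv2.resize(t[90:255,215:385],None,fx=4.4,fy=3.6))"
```

```text
t 9.50 gx -60.8 gy 4.0 gz 185.8 th 35.0 roll -0.1 yaw 0.2 F [ 0.5 -1.  -2.3] w 0.109 q [ 0.5   0.63 -0.46  1.35  0.27  1.84  1.56]
(-56, 174, 37, 1) dcm [ 0.42 -0.31 -1.15] rv [-0.002  0.035 -0.003]
(-51, 165, 38.5, 1) dcm [ 0.46 -0.01 -0.87] rv [0.001 0.026 0.   ]
(-46, 157, 39, 1) dcm [ 0.49 -0.01 -0.79] rv [0.    0.009 0.   ]
(-56, 174, 37) clear 16.5
(-51, 165, 38.5) clear 12.1
(-46, 157, 39) clear 8.6
```

View pics/s5c.png

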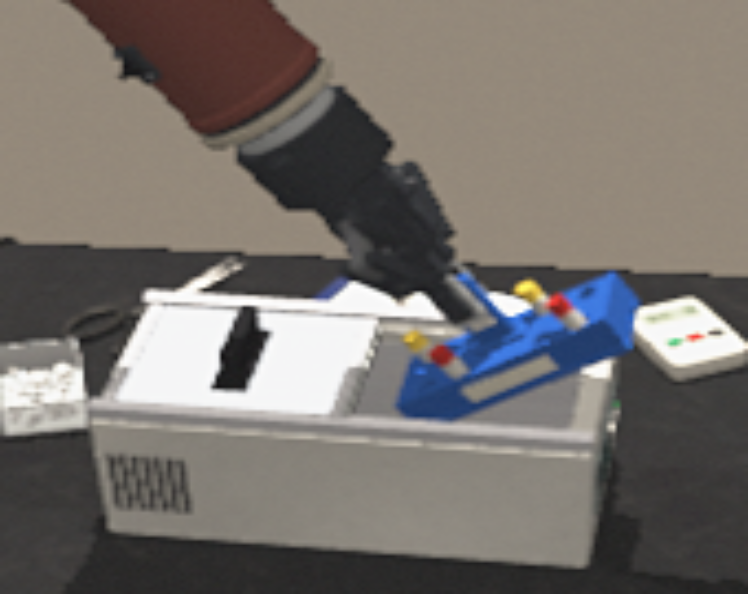

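>>> arm_command(commands=[{"hand": 0.3, "tx": 0.42, "ty": -0.31, "tz": -1.15, "rx": -0.002, "ry": 0.035, "rz": -0.003}, {"hand": 0.3, "tx": 0.46, "ty": 0, "tz": -0.87, "rx": 0, "ry": 0.026, "rz": 0}, {"hand": 0.3, "tx": 0.3, "ty": 0, "tz": -0.4, "rx": 0, "ry": 0.005, "rz": 0}, {"hand": 0.3, "tx": 0, "ty": 0, "tz": 0, "rx": 0, "ry": 0, "rz": 0}])

```text
t: 9.95
tool_pos: [0.5125, -0.1818, 0.1458]
tool_rot: [-0.037, -2.468, -0.013]
contact_force: [-0.1, -0.0, -2.8]
width: 0.11
```

```bash
python3 -c "
from h import *
w=[(-43,152,39,1),(-36,145,37.5,1),(-30,139,36,1)]
go(*w);chk(*w)
o=snap('side','s6')
t=cv2.imread('pics/s6.png'); cv2.imwrite('pics/s6c.png',cv2.resize(t[150:250,225:375],None,fx=5.3,fy=5.3,interpolation=cv2.INTER_CUBIC))
"
```

```text
t 9.95 gx -48.6 gy 0.9 gz 160.5 th 38.6 roll -0.0 yaw -0.0 F [-0.1 -0.  -2.8] w 0.11 q [ 0.47  0.71 -0.44  1.29  0.29  1.88  1.55]
(-43, 152, 39, 1) dcm [ 0.55 -0.01 -0.84] rv [0.    0.007 0.   ]
(-36, 145, 37.5, 1) dcm [ 0.74 -0.02 -0.73] rv [-0.001 -0.026  0.   ]
(-30, 139, 36, 1) dcm [ 0.64 -0.02 -0.63] rv [-0.001 -0.026 -0.   ]
(-43, 152, 39) clear 7.6
(-36, 145, 37.5) clear 7.3
(-30, 139, 36) clear 7.4
```

View pics/s6c.png

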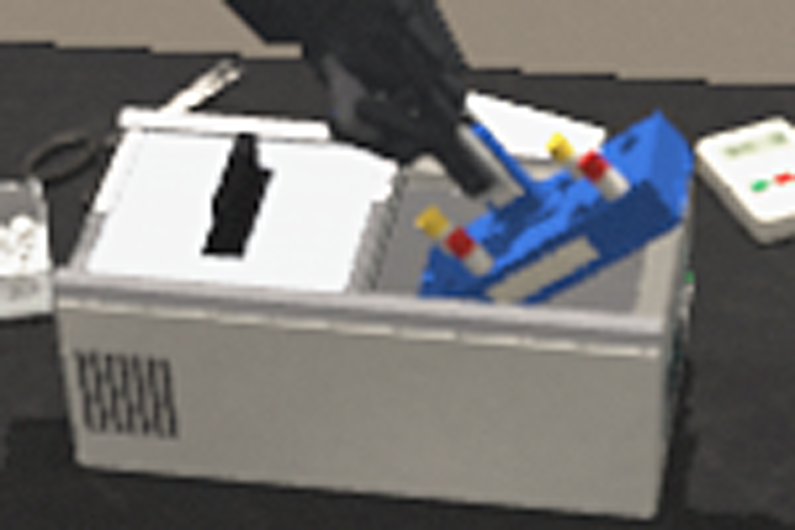

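```bash
python3 - <<'E'
from h import *
p,Rm=state()
# carrier frame from tool: carrier z=-tool z, y=tool y, x = y x z
M3=Rm.as_matrix(); z=-M3[:,2]; y=M3[:,1]; x=np.cross(y,z)
o=p - x*.001 - z*.054
for P in ([-.073,.03,.028],[-.073,-.03,.028],[-.073,.03,0],[-.073,-.03,0],[.054,-.018,.05],[-.054,.018,.05],[-.013,.005,.084]):
    w=o+x*P[0]+y*P[1]+z*P[2]; u=(proj(S,w)[0]-[225,150])*5.3; v=proj(T,w)[0]
    print(P,u.round(0),v.round(1),w.round(3))
E
```

```text
t 10.00 gx -48.7 gy 0.5 gz 161.4 th 38.5 roll -0.0 yaw -0.1 F [-0.2  0.2 -0.9] w 0.106 q [ 0.47  0.71 -0.44  1.29  0.29  1.88  1.55]
[-0.073, 0.03, 0.028] [647. 182.] [380.1 248. ] [ 0.439 -0.15   0.172]
[-0.073, -0.03, 0.028] [661. 109.] [401.1 248.3] [ 0.437 -0.21   0.172]
[-0.073, 0.03, 0] [683. 223.] [379.2 254.6] [ 0.422 -0.149  0.151]
[-0.073, -0.03, 0] [696. 149.] [399.9 254.9] [ 0.42  -0.209  0.151]
[0.054, -0.018, 0.05] [428. 210.] [393.7 212.3] [ 0.551 -0.201  0.111]
[-0.054, 0.018, 0.05] [589. 153.] [384.6 237.9] [ 0.467 -0.163  0.178]
[-0.013, 0.005, 0.084] [480. 126.] [389.2 219.4] [ 0.52  -0.178  0.179]
```

>>> arm_command(commands=[{"hand": 0.3, "tx": 0.55, "ty": 0.04, "tz": -0.9, "rx": 0, "ry": 0.008, "rz": 0}, {"hand": 0.3, "tx": 0.74, "ty": 0, "tz": -0.73, "rx": 0, "ry": -0.026, "rz": 0}, {"hand": 0.3, "tx": 0.64, "ty": 0, "tz": -0.63, "rx": 0, "ry": -0.026, "rz": 0}, {"hand": 0.3, "tx": 0, "ty": 0, "tz": 0, "rx": 0, "ry": 0, "rz": 0}])

```text
t: 10.4
tool_pos: [0.5317, -0.1828, 0.1233]
tool_rot: [-0.04, -2.513, -0.013]
contact_force: [-0.0, 0.7, -1.9]
width: 0.105
```

```bash
python3 -c "
from h import *
w=[(-26,134,35,1),(-23,130,32.5,1),(-24,124,28,1),(-26,119,24,1),(-29,113,19,1),(-33,108,14,1)]
go(*w);chk(*w)
"
```

```text
t 10.40 gx -30.0 gy 0.5 gz 138.5 th 36.0 roll -0.1 yaw -0.1 F [-0.   0.7 -1.9] w 0.105 q [ 0.46  0.74 -0.44  1.28  0.3   1.82  1.55]
(-26, 134, 35, 1) dcm [ 0.43  0.03 -0.46] rv [-0.001 -0.017  0.002]
(-23, 130, 32.5, 1) dcm [ 0.37 -0.01 -0.44] rv [-0.001 -0.044 -0.   ]
(-24, 124, 28, 1) dcm [ 0.03 -0.   -0.66] rv [-0.002 -0.079  0.   ]
(-26, 119, 24, 1) dcm [-0.08  0.   -0.55] rv [-0.002 -0.07   0.   ]
(-29, 113, 19, 1) dcm [-0.15  0.   -0.65] rv [-0.003 -0.087  0.   ]
(-33, 108, 14, 1) dcm [-0.25  0.01 -0.54] rv [-0.003 -0.087  0.   ]
(-26, 134, 35) clear 8.2
(-23, 130, 32.5) clear 6.7
(-24, 124, 28) clear 7.7
(-26, 119, 24) clear 8.0
(-29, 113, 19) clear 8.5
(-33, 108, 14) clear 8.5
```

>>> arm_command(commands=[{"hand": 0.3, "tx": 0.43, "ty": 0.03, "tz": -0.46, "rx": 0, "ry": -0.017, "rz": 0.002}, {"hand": 0.3, "tx": 0.37, "ty": 0, "tz": -0.44, "rx": -0.001, "ry": -0.044, "rz": 0}, {"hand": 0.3, "tx": 0.03, "ty": 0, "tz": -0.66, "rx": -0.002, "ry": -0.079, "rz": 0}, {"hand": 0.3, "tx": 0, "ty": 0, "tz": 0, "rx": 0, "ry": 0, "rz": 0}])

```text
t: 10.8
tool_pos: [0.5393, -0.1829, 0.1088]
tool_rot: [-0.04, -2.654, -0.01]
contact_force: [-0.1, -0.4, -1.6]
width: 0.104
```

```bash
python3 -c "
from h import *
w=[(-26,119,24,1),(-29,113,19,1),(-33,108,14,1),(-38,102,9,1),(-43,97,5,1)]
go(*w);chk(*w)
o=snap('side','s7')
t=cv2.imread('pics/s7.png'); cv2.imwrite('pics/s7c.png',cv2.resize(t[150:250,225:375],None,fx=5.3,fy=5.3,interpolation=cv2.INTER_CUBIC))
"
```

```text
t 10.80 gx -24.7 gy 0.6 gz 125.2 th 27.9 roll -0.0 yaw -0.0 F [-0.1 -0.4 -1.6] w 0.104 q [ 0.51  0.66 -0.46  1.38  0.29  1.66  1.55]
(-26, 119, 24, 1) dcm [-0.01  0.04 -0.66] rv [-0.002 -0.068  0.   ]
(-29, 113, 19, 1) dcm [-0.15  0.   -0.65] rv [-0.003 -0.087  0.   ]
(-33, 108, 14, 1) dcm [-0.25  0.01 -0.54] rv [-0.003 -0.087  0.   ]
(-38, 102, 9, 1) dcm [-0.34  0.01 -0.62] rv [-0.003 -0.087  0.   ]
(-43, 97, 5, 1) dcm [-0.37  0.01 -0.51] rv [-0.002 -0.07   0.   ]
(-26, 119, 24) clear 8.0
(-29, 113, 19) clear 8.5
(-33, 108, 14) clear 8.5
(-38, 102, 9) clear 7.5
(-43, 97, 5) clear 6.9
```

View pics/s7c.png

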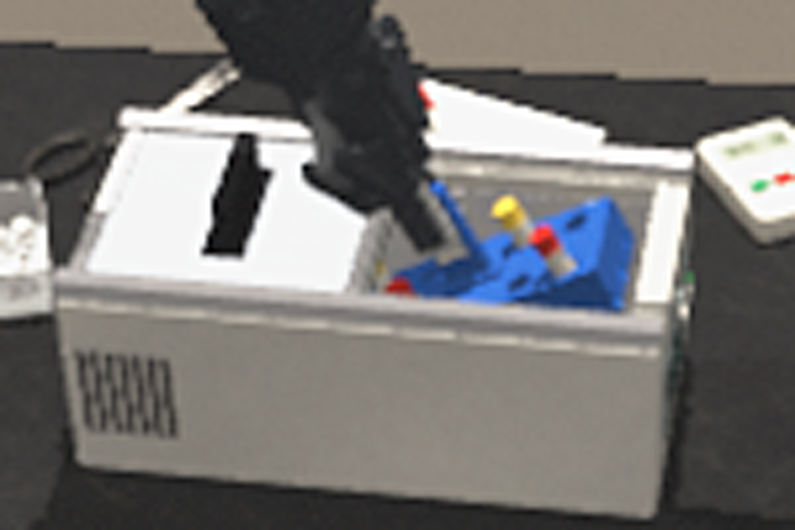

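The rear end is under the deck with no contact, and the vials are in place. Next I'll level it while lowering.

>>> arm_command(commands=[{"hand": 0.3, "tx": 0, "ty": 0.04, "tz": -0.66, "rx": -0.002, "ry": -0.068, "rz": 0}, {"hand": 0.3, "tx": -0.15, "ty": 0, "tz": -0.65, "rx": -0.003, "ry": -0.087, "rz": 0}, {"hand": 0.3, "tx": -0.25, "ty": 0, "tz": -0.54, "rx": -0.003, "ry": -0.087, "rz": 0}, {"hand": 0.3, "tx": -0.34, "ty": 0, "tz": -0.62, "rx": -0.003, "ry": -0.087, "rz": 0}, {"hand": 0.3, "tx": 0, "ty": 0, "tz": 0, "rx": 0, "ry": 0, "rz": 0}])

```text
t: 11.35
tool_pos: [0.5299, -0.1825, 0.0833]
tool_rot: [-0.045, -2.979, -0.002]
contact_force: [-1.0, -0.0, -2.5]
width: 0.109
```

```bash
python3 -c "
from h import *
w=[(-43,97,5,1),(-47,91,1,1),(-48,88,0,1),(-48,86,0,1),(-48,84,0,1)]
go(*w);chk(*w)
"
```

```text
t 11.35 gx -39.7 gy 0.7 gz 101.2 th 9.3 roll 0.1 yaw -0.0 F [-1.  -0.  -2.5] w 0.109 q [ 0.65  0.44 -0.52  1.7   0.25  1.23  1.59]
(-43, 97, 5, 1) dcm [-0.19  0.03 -0.43] rv [-0.001 -0.075  0.   ]
(-47, 91, 1, 1) dcm [-0.27  0.01 -0.6 ] rv [-0.002 -0.07  -0.   ]
(-48, 88, 0, 1) dcm [-0.07  0.   -0.3 ] rv [-0.001 -0.017  0.   ]
(-48, 86, 0, 1) dcm [ 0.   0.  -0.2] rv [0. 0. 0.]
(-48, 84, 0, 1) dcm [ 0.   0.  -0.2] rv [0. 0. 0.]
(-43, 97, 5) clear 6.9
(-47, 91, 1) clear 5.7
(-48, 88, 0) clear 4.0
(-48, 86, 0) clear 2.0
(-48, 84, 0) clear 0.0
```

>>> arm_command(commands=[{"hand": 0.3, "tx": -0.19, "ty": 0.03, "tz": -0.43, "rx": -0.001, "ry": -0.075, "rz": 0}, {"hand": 0.3, "tx": -0.2, "ty": 0, "tz": -0.5, "rx": -0.002, "ry": -0.07, "rz": 0}, {"hand": 0.3, "tx": -0.07, "ty": 0, "tz": -0.3, "rx": 0, "ry": -0.017, "rz": 0}, {"hand": 0.3, "tx": 0, "ty": 0, "tz": 0, "rx": 0, "ry": 0, "rz": 0}])

```text
t: 11.75
tool_pos: [0.5272, -0.1819, 0.0709]
tool_rot: [-0.046, -3.139, -0.003]
contact_force: [-0.2, -0.5, -1.1]
width: 0.102
```

```bash
python3 -c "
from h import *
go((-47,84,0,1))
"
```

```text
t 11.75 gx -45.3 gy 1.3 gz 88.9 th 0.1 roll -0.1 yaw 0.0 F [-0.2 -0.5 -1.1] w 0.102 q [ 0.72  0.34 -0.55  1.85  0.21  1.01  1.63]
(-47, 84, 0, 1) dcm [-0.17 -0.03 -0.49] rv [-0.002 -0.002 -0.   ]
```

Level, about 5 mm above the floor. I'll lower it in small steps and watch the force.

>>> arm_command(commands=[{"hand": 0.3, "tx": 0, "ty": 0, "tz": -0.1, "rx": 0, "ry": 0, "rz": 0}, {"hand": 0.3, "tx": 0, "ty": 0, "tz": -0.1, "rx": 0, "ry": 0, "rz": 0}, {"hand": 0.3, "tx": 0, "ty": 0, "tz": -0.1, "rx": 0, "ry": 0, "rz": 0}, {"hand": 0.3, "tx": 0, "ty": 0, "tz": -0.1, "rx": 0, "ry": 0, "rz": 0}, {"hand": 0.3, "tx": 0, "ty": 0, "tz": 0, "rx": 0, "ry": 0, "rz": 0}])

```text
t: 12.25
tool_pos: [0.5277, -0.1816, 0.0668]
tool_rot: [0.046, 3.141, 0.003]
contact_force: [-0.2, -0.1, -2.0]
width: 0.11
```

>>> arm_command(commands=[{"hand": 0.3, "tx": 0, "ty": 0, "tz": -0.05, "rx": 0, "ry": 0, "rz": 0}, {"hand": 0.3, "tx": 0, "ty": 0, "tz": 0, "rx": 0, "ry": 0, "rz": 0}])

```text
t: 12.45
tool_pos: [0.5277, -0.1817, 0.0665]
tool_rot: [0.046, 3.14, 0.003]
contact_force: [0.5, 0.0, -2.3]
width: 0.104
```

>>> arm_command(commands=[{"hand": 0.3, "tx": 0, "ty": 0, "tz": -0.05, "rx": 0, "ry": 0, "rz": 0}, {"hand": 0.3, "tx": 0, "ty": 0, "tz": 0, "rx": 0, "ry": 0, "rz": 0}])

```text
t: 12.65
tool_pos: [0.5277, -0.1818, 0.0661]
tool_rot: [0.046, 3.14, 0.002]
contact_force: [0.1, 0.0, -1.9]
width: 0.104
```

>>> arm_command(commands=[{"hand": 0.3, "tx": 0, "ty": 0, "tz": -0.06, "rx": 0, "ry": 0, "rz": 0}, {"hand": 0.3, "tx": 0, "ty": 0, "tz": 0, "rx": 0, "ry": 0, "rz": 0}])

```text
t: 12.85
tool_pos: [0.5277, -0.182, 0.066]
tool_rot: [0.046, 3.14, 0.002]
contact_force: [-2.3, -1.2, 4.8]
width: 0.107
```

>>> arm_command(commands=[{"hand": 0.3, "tx": 0, "ty": 0, "tz": -0.06, "rx": 0, "ry": 0, "rz": 0}, {"hand": 0.3, "tx": 0, "ty": 0, "tz": 0, "rx": 0, "ry": 0, "rz": 0}])

```text
t: 13.05
tool_pos: [0.5277, -0.182, 0.0659]
tool_rot: [0.046, 3.14, 0.001]
contact_force: [-5.9, 1.0, 11.7]
width: 0.105
```

>>> arm_command(commands=[{"hand": 0.3, "tx": 0, "ty": 0, "tz": 0.08, "rx": 0, "ry": 0, "rz": 0}, {"hand": 1.5, "tx": 0, "ty": 0, "tz": 0, "rx": 0, "ry": 0, "rz": 0}, {"hand": 3, "tx": 0, "ty": 0, "tz": 0, "rx": 0, "ry": 0, "rz": 0}, {"hand": 3, "tx": 0, "ty": 0, "tz": 0, "rx": 0, "ry": 0, "rz": 0}, {"hand": 3, "tx": 0, "ty": 0, "tz": 1, "rx": 0, "ry": 0, "rz": 0}])

```text
t: 13.55
tool_pos: [0.5268, -0.1814, 0.0747]
tool_rot: [-0.046, -3.14, -0.004]
contact_force: [-0.5, 0.2, 0.9]
width: 0.355
```

>>> arm_command(commands=[{"hand": 3, "tx": 0, "ty": 0, "tz": 2, "rx": 0, "ry": 0, "rz": 0}, {"hand": 3, "tx": 0, "ty": 0, "tz": 3, "rx": 0, "ry": 0, "rz": 0}, {"hand": 3, "tx": 0, "ty": 0, "tz": 4, "rx": 0, "ry": 0, "rz": 0}, {"hand": 3, "tx": 0, "ty": 0, "tz": 4, "rx": 0, "ry": 0, "rz": 0}, {"hand": 3, "tx": 0, "ty": 0, "tz": 4, "rx": 0, "ry": 0, "rz": 0}])

```text
t: 14.05
tool_pos: [0.5275, -0.1814, 0.2481]
tool_rot: [0.045, 3.14, 0.002]
contact_force: [1.0, -1.0, 0.0]
width: 0.353
```

```bash
python3 -c "
from h import *
state()
snap('wrist','w8')
snap('side','s8')
t=cv2.imread('pics/s8.png'); cv2.imwrite('pics/s8c.png',cv2.resize(t[150:250,225:375],None,fx=5.3,fy=5.3,interpolation=cv2.INTER_CUBIC))
"
```

```text
t 14.05 gx -45.1 gy 1.8 gz 266.1 th -0.1 roll -0.1 yaw 0.1 F [ 1. -1.  0.] w 0.353 q [ 0.76  0.18 -0.57  1.64  0.1   1.34  1.71]
```

View pics/w8.png

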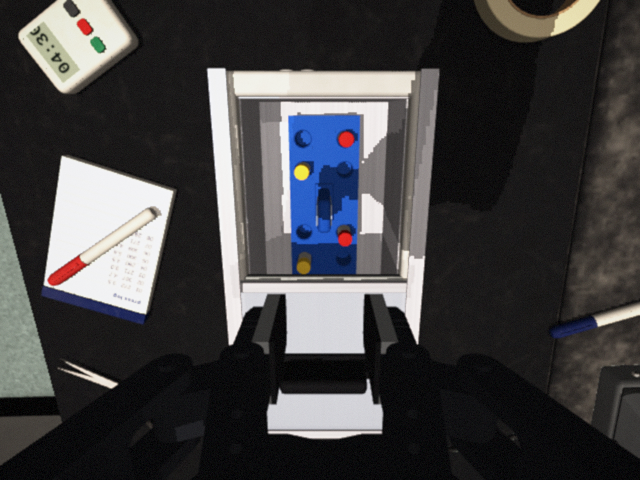

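View pics/s8c.png

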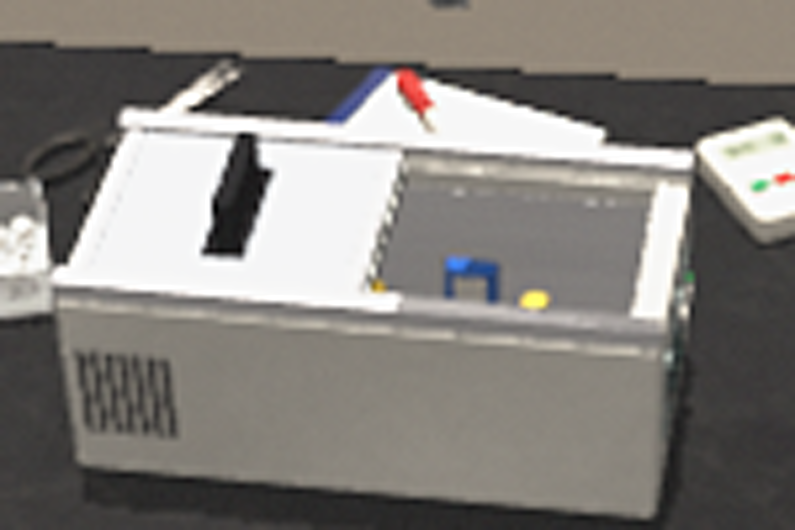

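>>> arm_command(commands=[{"hand": 4, "tx": 1.2, "ty": 0, "tz": 0, "rx": 0, "ry": 0, "rz": -0.143}, {"hand": 4, "tx": 1.2, "ty": 0, "tz": 0, "rx": 0, "ry": 0, "rz": -0.143}, {"hand": 4, "tx": 1.2, "ty": 0, "tz": 0, "rx": 0, "ry": 0, "rz": -0.143}, {"hand": 4, "tx": 1.2, "ty": 0, "tz": 0, "rx": 0, "ry": 0, "rz": -0.143}, {"hand": 4, "tx": 1.2, "ty": 0, "tz": 0, "rx": 0, "ry": 0, "rz": -0.143}])

```text
t: 14.65
tool_pos: [0.5881, -0.1817, 0.2458]
tool_rot: [1.15, 2.922, 0.002]
contact_force: [0.4, -0.3, 0.2]
width: 0.47
```

>>> arm_command(commands=[{"hand": 4, "tx": 1.2, "ty": 0, "tz": 0, "rx": 0, "ry": 0, "rz": -0.143}, {"hand": 4, "tx": 1.2, "ty": 0, "tz": 0, "rx": 0, "ry": 0, "rz": -0.143}, {"hand": 4, "tx": 1.2, "ty": 0, "tz": 0, "rx": 0, "ry": 0, "rz": -0.143}, {"hand": 4, "tx": 1.2, "ty": -0.3, "tz": 0, "rx": 0, "ry": 0, "rz": -0.143}, {"hand": 4, "tx": 0.6, "ty": -0.3, "tz": 0, "rx": 0, "ry": 0, "rz": -0.143}])

```text
t: 15.15
tool_pos: [0.6424, -0.1873, 0.2455]
tool_rot: [2.099, 2.335, 0.002]
contact_force: [-0.3, 0.1, -0.1]
width: 0.467
```

>>> arm_command(commands=[{"hand": 4, "tx": 0, "ty": 0, "tz": 0, "rx": 0, "ry": 0, "rz": -0.141}, {"hand": 4, "tx": 0, "ty": 0, "tz": 0, "rx": 0, "ry": 0, "rz": 0}])

```text
t: 15.35
tool_pos: [0.6417, -0.1875, 0.2456]
tool_rot: [2.255, 2.185, 0.001]
contact_force: [-0.4, -0.2, 0.4]
width: 0.468
```

```bash
python3 -c "
from h import *
o=snap('wrist','w9'); print(o['t'],o['tool_pos'],yaw(o['tool_rot']))
W=wcam('w9'); print(proj(W,[[.642,-.187,.12]]))"
```

```text
15.35 [ 0.64174959 -0.18746229  0.24560332] -1.79229504014787
[[323.91959058 226.69076124]]
```

View pics/w9.png

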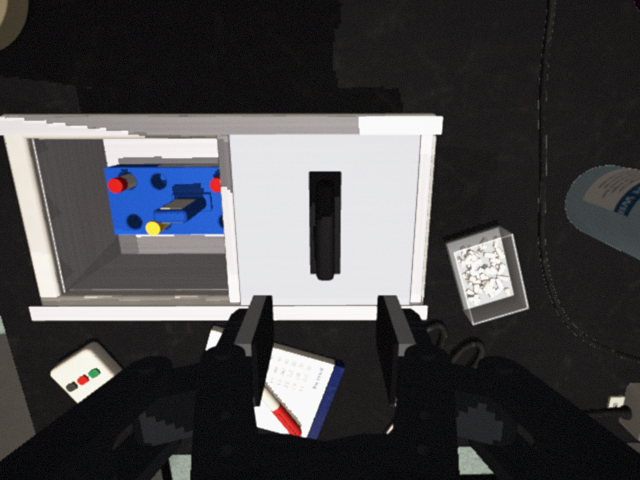

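>>> arm_command(commands=[{"hand": 4, "tx": 0, "ty": 0, "tz": -3, "rx": 0, "ry": 0, "rz": 0}, {"hand": 4, "tx": 0, "ty": 0, "tz": -4, "rx": 0, "ry": 0, "rz": 0}, {"hand": 4, "tx": 0, "ty": 0, "tz": -3, "rx": 0, "ry": 0, "rz": 0}, {"hand": 4, "tx": 0, "ty": 0, "tz": -2, "rx": 0, "ry": 0, "rz": 0}, {"hand": 4, "tx": 0, "ty": 0, "tz": 0, "rx": 0, "ry": 0, "rz": 0}])

```text
t: 15.9
tool_pos: [0.6396, -0.1873, 0.1224]
tool_rot: [-2.247, -2.191, 0.003]
contact_force: [-0.2, 0.4, 0.2]
width: 0.47
```

>>> arm_command(commands=[{"hand": 2, "tx": 0, "ty": 0, "tz": 0, "rx": 0, "ry": 0, "rz": 0}, {"hand": 0.5, "tx": 0, "ty": 0, "tz": 0, "rx": 0, "ry": 0, "rz": 0}, {"hand": 0.5, "tx": 0, "ty": 0, "tz": 0, "rx": 0, "ry": 0, "rz": 0}, {"hand": 0.5, "tx": 0, "ty": 0, "tz": 0, "rx": 0, "ry": 0, "rz": 0}], newtons=30)

```text
t: 16.3
tool_pos: [0.6422, -0.1878, 0.1277]
tool_rot: [2.251, 2.187, 0.002]
contact_force: [-4.1, 0.9, 6.8]
width: 0.129
```

>>> arm_command(commands=[{"hand": 0.5, "tx": -1.5, "ty": 0.04, "tz": 0.1, "rx": 0, "ry": 0, "rz": 0}, {"hand": 0.5, "tx": -3, "ty": 0.09, "tz": 0, "rx": 0, "ry": 0, "rz": 0}, {"hand": 0.5, "tx": -3.5, "ty": 0.1, "tz": 0, "rx": 0, "ry": 0, "rz": 0}, {"hand": 0.5, "tx": -3, "ty": 0.09, "tz": 0, "rx": 0, "ry": 0, "rz": 0}, {"hand": 0.5, "tx": -1.5, "ty": 0.05, "tz": 0, "rx": 0, "ry": 0, "rz": 0}])

```text
t: 16.8
tool_pos: [0.5155, -0.1841, 0.1276]
tool_rot: [2.251, 2.186, 0.002]
contact_force: [2.2, -0.1, -2.6]
width: 0.127
```

>>> arm_command(commands=[{"hand": 0.5, "tx": -0.7, "ty": 0.03, "tz": 0, "rx": 0, "ry": 0, "rz": 0}, {"hand": 0.5, "tx": -0.4, "ty": 0.01, "tz": 0, "rx": 0, "ry": 0, "rz": 0}, {"hand": 0.5, "tx": -0.2, "ty": 0, "tz": 0, "rx": 0, "ry": 0, "rz": 0}, {"hand": 0.5, "tx": 0, "ty": 0, "tz": 0, "rx": 0, "ry": 0, "rz": 0}])

```text
t: 17.2
tool_pos: [0.5047, -0.1838, 0.1276]
tool_rot: [2.251, 2.187, 0.002]
contact_force: [-1.7, 0.1, 7.1]
width: 0.132
```

Travelled 137.5 mm. I'll press lightly to the end stop.

>>> arm_command(commands=[{"hand": 0.5, "tx": -0.2, "ty": 0, "tz": 0, "rx": 0, "ry": 0, "rz": 0}, {"hand": 0.5, "tx": -0.15, "ty": 0, "tz": 0, "rx": 0, "ry": 0, "rz": 0}, {"hand": 0.5, "tx": 0, "ty": 0, "tz": 0, "rx": 0, "ry": 0, "rz": 0}])

```text
t: 17.5
tool_pos: [0.5041, -0.1838, 0.1276]
tool_rot: [2.247, 2.184, 0.008]
contact_force: [13.6, -1.6, -5.0]
width: 0.128
```

>>> arm_command(commands=[{"hand": 0.5, "tx": -0.1, "ty": 0, "tz": 0, "rx": 0, "ry": 0, "rz": 0}, {"hand": 0.5, "tx": 0, "ty": 0, "tz": 0, "rx": 0, "ry": 0, "rz": 0}])

```text
t: 17.7
tool_pos: [0.5041, -0.1838, 0.1277]
tool_rot: [2.246, 2.184, 0.01]
contact_force: [18.7, -2.2, -6.9]
width: 0.125
```

>>> arm_command(commands=[{"hand": 0.5, "tx": 0.25, "ty": 0, "tz": 0, "rx": 0, "ry": 0, "rz": 0}, {"hand": 4, "tx": 0, "ty": 0, "tz": 0, "rx": 0, "ry": 0, "rz": 0}, {"hand": 4, "tx": 0, "ty": 0, "tz": 0, "rx": 0, "ry": 0, "rz": 0}, {"hand": 4, "tx": 0, "ty": 0, "tz": 0, "rx": 0, "ry": 0, "rz": 0}, {"hand": 4, "tx": 0, "ty": 0, "tz": 2, "rx": 0, "ry": 0, "rz": 0}])

```text
t: 18.2
tool_pos: [0.4997, -0.1831, 0.1442]
tool_rot: [-2.252, -2.187, 0.003]
contact_force: [0.4, 0.1, 0.2]
width: 0.469
```

>>> arm_command(commands=[{"hand": 4, "tx": 0, "ty": 0, "tz": 4, "rx": 0, "ry": 0, "rz": 0}, {"hand": 4, "tx": 0, "ty": 0, "tz": 4, "rx": 0, "ry": 0, "rz": 0}, {"hand": 4, "tx": 0, "ty": 0, "tz": 3, "rx": 0, "ry": 0, "rz": 0}, {"hand": 4, "tx": 0, "ty": 0, "tz": 0, "rx": 0, "ry": 0, "rz": 0}])

```text
t: 18.6
tool_pos: [0.5034, -0.1841, 0.2611]
tool_rot: [2.248, 2.183, 0.005]
contact_force: [1.0, -0.4, 0.5]
width: 0.47
```

```bash
python3 -c "
from h import *
o=snap('wrist','w10'); print(o['t'],o['tool_pos'],o['contact_force'],yaw(o['tool_rot']))
snap('side','s10')
t=cv2.imread('pics/s10.png'); cv2.imwrite('pics/s10c.png',cv2.resize(t[150:250,225:375],None,fx=5.3,fy=5.3,interpolation=cv2.INTER_CUBIC))
snap('top','t10')
"
```

```text
18.6 [ 0.50340423 -0.18408924  0.26111398] [ 0.9872282  -0.40964897  0.51819314] -1.6823950484434704
```

View pics/w10.png

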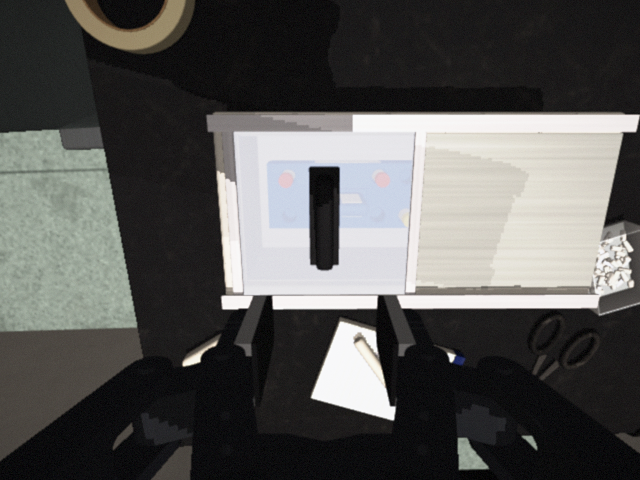

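View pics/s10c.png

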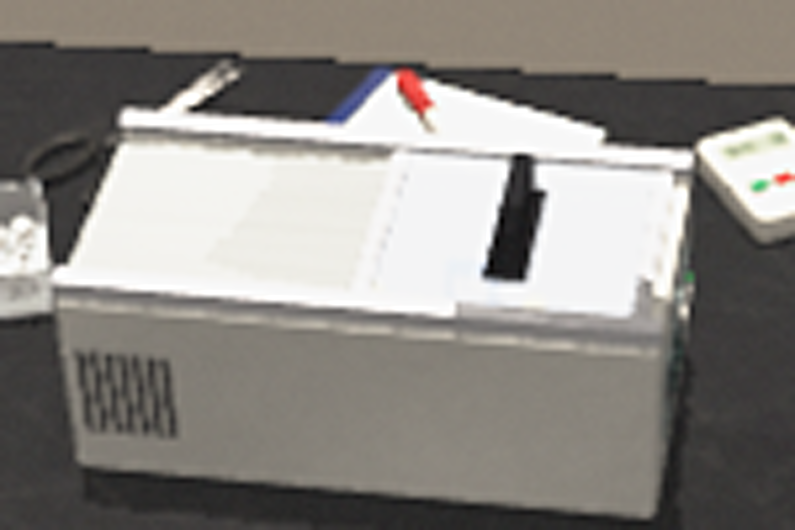

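View pics/t10.png

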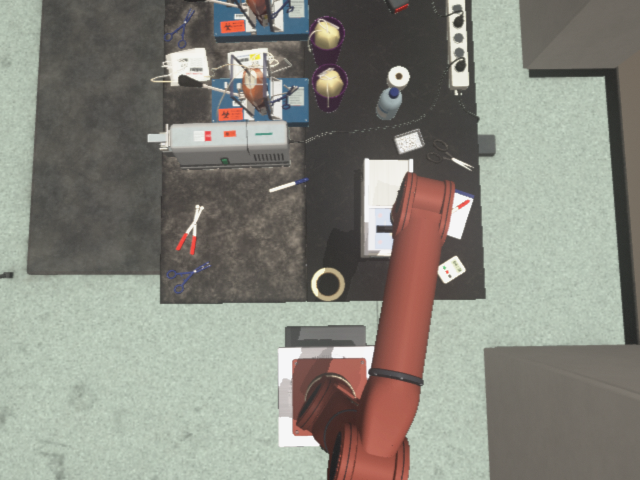

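```bash
python3 -c "
from h import *
W=wcam('w10'); print(atz(W,[324.5,215.5],.12)); p=COOL+np.array([np.cos(CY)*-.067,np.sin(CY)*-.067]); print(p, proj(W,[[*p,.12]]))
a=cv2.absdiff(cv2.imread('pics/top0.png'),cv2.imread('pics/t10.png')).max(2)
print('clamp diff',(a[255:300,160:215]>25).sum(),'timer diff',(a[255:285,434:468]>25).sum())
from cell import order; print(order.hand_in())"
```

```text
[ 0.50511793 -0.1798781   0.12      ]
[ 0.50452975 -0.1825037 ] [[323.79896856 219.03109924]]
clamp diff 0 timer diff 131
the job is handed in; nothing more can be done
None
```

The carrier is standing upright on the cooler's well floor with all four vials in it, and the cover is fully shut. I handed the job in at about 18.7 s with the gripper about 14 cm clear of the cover.

**What I did**
- **Opening:** I slid the cover back to its stop.
- **Insertion:** I pinched the carrier by its fin, tilted it to about 39°, and passed the rear end under the deck without any noticeable contact force.
- **Placing:** I levelled the carrier and lowered it in sub-millimetre steps until it touched the floor at about 5–12 N, then released it.
- **Closing:** I slid the cover shut over 138.0 mm, finishing against its front stop.

**Last checks**
- **Cover:** the handle measures x = 0.505 against 0.5045 expected when shut. In y it read about 2.6 mm off, which I put down to calibration and pixel reading.
- **Vials:** all four showed in place after release. After closing, the carrier shows through the cover with three vials in sight and the fourth hidden by the handle.
- **Clamp:** unchanged from the start in the top view, with no differing pixels.
- **Timer:** the same comparison found 131 differing pixels in the timer's area. It looks in the same place, and the arm, which never went near it, now passes close to it in that view. I take the difference to be the arm or its shadow, but I did not check further.

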